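Find the mill-ball case that rattles

TASK

Each of these sealed cases for the ball mill holds a heavy grinding ball bedded in foam, but in one of the three narrow cases the ball has come out of its bed and rolls about. Take the narrow cases one after another, tallest first and lowest last, and rock each in the air, tipping its latch end and then its hinge end down by a good 15 degrees, to feel whether something rolls and knocks inside; stack the two quiet ones squarely on the wide case, the taller underneath, each seated in the lid rim of the one below (a rattling one may stand on the table meanwhile). Finish with the rattling case in the gripper, held out forward past where the cases stood (0.6 m or more ahead of the robot's base), still and level and at least 15 cm clear above the table: the program ends while still holding it, and the notebook, timer, tape roll and tube rack stay where they are.

Things in the scene. Friction and masses are not known exactly. Their poses are not given: they have to be found in the camera images.
- case_tall: the tallest of three narrow sealed grey cases that start in a row in mixed order: 116 long x 58 wide x 70 mm high, 0.3-0.65 kg, evenly spread. Origin: centre of underside; x along its length, latch end -x (starts toward the robot), hinge end +x, z up. Straight sides; bears a 40 N grip across its width at mid-length. Foot 92 x 42 x 4 mm under it, rim 4 mm high, inside 100 x 50 mm, on its lid. May hold the loose ball.
- case_middle: the middle one of three narrow sealed grey cases that start in a row in mixed order: 116 long x 58 wide x 58 mm high, 0.3-0.65 kg, evenly spread. Origin: centre of underside; x along its length, latch end -x (starts toward the robot), hinge end +x, z up. Straight sides; bears a 40 N grip across its width at mid-length. Foot 92 x 42 x 4 mm under it, rim 4 mm high, inside 100 x 50 mm, on its lid. May hold the loose ball.
- case_low: the lowest of three narrow sealed grey cases that start in a row in mixed order: 116 long x 58 wide x 46 mm high, 0.3-0.65 kg, evenly spread. Origin: centre of underside; x along its length, latch end -x (starts toward the robot), hinge end +x, z up. Straight sides; bears a 40 N grip across its width at mid-length. Foot 92 x 42 x 4 mm under it, rim 4 mm high, inside 100 x 50 mm, on its lid. May hold the loose ball.
- case_wide: the wide sealed grey case, 156 long x 96 wide x 50 mm high, 1.6 kg, bottom of the column, left of the row; not picked up. Origin: centre of its underside; x along its length (latch at -x), z up. Its lid has the same rim (4 mm high, inside 100 x 50 mm) in the middle.
- case_wide_lid (a point): middle of that lid inside the rim, 46 mm above the wide case's underside: there the underside of a case seated on it comes to lie; x along the case's length.
- case_tall_lid (a point): middle of that lid inside the rim, 66 mm above the tallest case's underside: there the underside of a case seated on it comes to lie; x along the case's length.
- case_middle_lid (a point): middle of that lid inside the rim, 54 mm above the middle case's underside: there the underside of a case seated on it comes to lie; x along the case's length.
- case_low_lid (a point): middle of that lid inside the rim, 42 mm above the lowest case's underside: there the underside of a case seated on it comes to lie; x along the case's length. The unseen loose ball (28 mm, 0.17 kg): with its case tipped 15 degrees or more it rolls to the lower end in under 0.5 s and rests 40 mm from mid-length, making that end heavier: between the two tips the load's moment about the width axis shifts by 0.13 N m against that of a quiet case of the same weight.
- notebook: bystander: black notebook, 105 x 153 x 16 mm, lying flat behind the cases; origin centre of underside
- timer: bystander: white timer with three keys, 62 x 66 x 19 mm, at the right; origin centre of underside
- tape_roll: bystander: roll of tan tape, 100 mm across, 25 mm high, lying flat behind the cases; origin centre of underside
- tube_rack: bystander: green tube rack, 62 x 145 x 44 mm, behind the cases; origin centre of underside

How it is judged:
By the outcome, as a careful person would: the job done as asked, in the order asked, and still so for the second after the job is handed in, while the arm keeps its last pose, push and grip.
It also fails if it takes over 72 s, if anything falls off the work surface, if the arm or the gripper's body presses on something with over 40 N, if the wrist force passes 120 N, or if a joint passes its speed limit or range.

ROBOT

A 7-joint arm with a two-finger parallel gripper is mounted at the origin on a cart in front of the work surface, level with it; the furniture and walls round the work are solid. World frame = base frame: x ahead of the robot, y to its left, z up, the work surface at z = 0. Lengths are in m, angles in rad, forces in N, time in s.
With the tool pointing down it reaches from about 0.425 to 0.925 m from the base axis. Payload 6.8 kg.
Tool frame: the origin (TCP) lies on the mounting face of the last link; the fingertips stand 173 mm ahead of it and the grasp point (between the pads) lies 155 mm ahead of it; z points along the fingers, y is the line along which they close (so a half turn about z gives the same grasp; the last joint's range is limited). The gripper opens to 85 mm and grips with 20 to 120 N. Pads are 22 mm wide; open, the fingers measure 114 mm over their backs; the gripper's body (76 mm by 85 mm) begins 54 mm behind the grasp point. The pads swing forward as they close: fully open they stand 13 mm farther back than shut.
Start: joints at [-1.293, 0.477, 0.022, 1.555, -0.011, 1.109, -0.083], TCP at [0.254, 0.625, 0.405] pointing down, gripper open.
Joint ranges: [-2.96, 2.96], [-0.34, 2.1], [-1.41, 1.46], [0.24, 2.44], [-1.37, 4.51], [0.17, 1.92], [-2.96, 2.96]. Speed limits (rad/s): [2.39, 2.39, 3.14, 3.14, 3.14, 3.14, 3.14].

INTERFACE

Orientations are given as a rotation vector (axis times angle).
In Python, from bench import r gives the robot as it stands.
- The arm moves only by the tool arm_command, never from a script. Its argument "plan" is a list of rows, each an object of numbers: "claw": the closure, from 0 (fully open) to 1 (shut); "tx", "ty", "tz": the shift along the tool's x, y, z in m; "ax", "ay", "az": the turn, a rotation vector about the tool's x, y, z in degrees. A call has exactly 10 rows; each row shifts and turns the commanded pose from where the row before left it, along the tool's axes as they then stand; what a row does not reach is not made up. A row lasts 1/12 s, in which the tool goes at most 41.7 mm and 7.16 degrees, less where a joint would pass 70% of its speed; a pose out of reach is approached as far as the arm can. A call is refused whole if a number of a shift passes 0.0417 or a number of a turn 7.16, either way. A call with a gripper value outside its range is refused whole. The fingers move at their own pace and stop on an object; "squeeze" is the grip in N (left out, the last holds). Time passes only in rows, so rows that do not move let the fingers close, or fill a call up. It gives the time, the measured TCP pose, the force, the opening and the grip force at its end, in the units of the state.
- r.get_obs(): the state, without advancing time (a new reading comes with each control period).
- r.grab_frame(name): name is "scene" or "side" or "wrist"; returns the picture (400x640x3 uint8, red, green, blue); there is no depth.
- r.camera_model(name): a dict with "fx", "fy", "cx", "cy" (pixels), "position" and "orientation" of the camera in the world; the wrist camera has in their place "tool_from_camera" (4x4, takes a point from camera to tool coordinates, whose origin is the TCP and whose axes are the flange's). Camera axes: x right, y up, looking along -z (the intrinsics and any distortion apply to the point x, -y, -z); pixel columns grow to the right and rows downward; lengths in m; the calibration is good to about 2 mm. A picture is of the moment at which its call begins: read the wrist's pose just before it. camera_model takes no time and is no camera call.
- r.hand_in(): hands the job in; it is judged then, once.
Trained networks look in the newest picture that a camera, given by its name, has taken for a name from the list of things; names that differ only in an ending like _2 or _b are one class to them, and where a whole thing is asked for, a point or a joint stands for the part that bears it (a point fixed in the world has none). Each returns a list of dicts, best first, with "confidence" (0 to 1); they miss things now and then, are a little off and sometimes report something else, mostly with a low value. They report only what shows in the picture. A call takes as long as a camera call.
- r.boxes_of(target, camera): "location" ([x, y, z] in m, in the coordinates of the camera as it stood for that picture, good to about 4 mm: the middle of the surface that is visible of it).
- r.tip_of(target, camera): "location" ([x, y, z] in m, in the coordinates of the camera as it stood for that picture, good to about 4 mm: a listed point, or the origin of a listed thing).
The state is a dict: "clock": time; "joints": joint angles; "qvel": joint speeds; "tau": joint torques, N m; "tcp_pos": TCP position; "orientation": TCP orientation; "contact_force": force on the tool from outside, world axes, zero at the start; "moment": the same for the moment, N m; "grip_width": finger opening in m; "gripper_force": force on a finger pad.
Only numpy, scipy, OpenCV 4.12 (cv2) and the standard library are available. Lean on these libraries where they do the work, as an engineer would, in place of code of your own. Each camera call takes 0.05 s, during which the arm holds its last target. There are 200 camera calls.

## Working session

There is one attempt and no reset: what is moved stays moved. The work goes in short steps, Python scripts to look and compute and a tool call to move; the robot and the scene stay as the last step left them, time stands still between calls to the robot, and variables do not carry over. Pictures are saved under pics/ and viewed, at most 13 in all, crops included, and the job is handed in when it is done.

Besides the shell and the picture viewer there is one more tool, called after ">>>" in YAML: its name, and indented under it one key for each argument. arm_command: Moves the arm, as the interface text tells. Its arguments: {"type":"object","properties":{"plan":{"type":"array","items":{"type":"object","properties":{"claw":{"type":"number"},"tx":{"type":"number"},"ty":{"type":"number"},"tz":{"type":"number"},"ax":{"type":"number"},"ay":{"type":"number"},"az":{"type":"number"}}}},"squeeze":{"type":"number"}},"required":["plan"]}

```bash
ls; mkdir -p pics
cat > h.py <<'E'
import numpy as np,cv2
from scipy.spatial.transform import Rotation as R
from bench import r
np.set_printoptions(precision=4,suppress=True)
def cam(n,o=None):
    m=r.camera_model(n)
    if "tool_from_camera" in m:
        o=o or r.get_obs(); T=np.eye(4);T[:3,:3]=R.from_rotvec(o["orientation"]).as_matrix();T[:3,3]=o["tcp_pos"]
        return T@np.array(m["tool_from_camera"])
    T=np.eye(4);q=np.array(m["orientation"]);T[:3,:3]=q if q.shape==(3,3) else (R.from_rotvec(q) if q.size==3 else R.from_quat(q)).as_matrix();T[:3,3]=m["position"];return T
def find(t,c,k=3,f=None):
    T=cam(c);return [((T@np.r_[d["location"],1])[:3],round(d["confidence"],2)) for d in (f or r.tip_of)(t,c)[:k]]
E
python3 - <<'E'
from h import *
o=r.get_obs();print(o)
for c in("scene","side","wrist"):
    print(r.camera_model(c))
im={c:r.grab_frame(c) for c in("scene","side")}
cv2.imwrite("pics/a.png",im["scene"][:,:,::-1]);cv2.imwrite("pics/b.png",im["side"][:,:,::-1])
for t in["case_tall","case_middle","case_low","case_wide","case_wide_lid","case_tall_lid","case_middle_lid","case_low_lid","notebook","timer","tape_roll","tube_rack"]:
    for c in("scene","side"): print(t,c,find(t,c))
print(r.get_obs()["clock"])
E
```

```text
pics
{'clock': 0.0, 'joints': array([-1.2931,  0.4778,  0.0223,  1.5564, -0.0115,  1.1093, -0.0831]), 'qvel': array([ 0.0001, -0.0007, -0.0014,  0.001 ,  0.0009, -0.0003,  0.0009]), 'tau': array([ -0.0008, -59.6429,   1.6077, -28.1208,   0.0124,   0.009 ,
         0.    ]), 'tcp_pos': array([0.2539, 0.6251, 0.4037]), 'orientation': array([-0.6022, -3.0831,  0.0028]), 'contact_force': array([0.3382, 1.0765, 0.0703]), 'moment': array([-0.0006, -0.0017, -0.0021]), 'gripper_force': 0.0, 'grip_width': 0.0855566643605607}
{'fx': 514.886782747995, 'fy': 514.886782747995, 'cx': 323.14813693615463, 'cy': 194.6019998265847, 'position': array([-0.6865, -1.0685,  0.7582]), 'orientation': array([ 1.0784, -0.5367, -0.7616])}
{'fx': 442.5740439704512, 'fy': 442.5740439704512, 'cx': 321.6012460251676, 'cy': 196.32791949682715, 'position': array([ 0.303 , -1.0324,  0.7737]), 'orientation': array([ 0.945 , -0.1075, -0.2417])}
{'fx': 297.7073966310164, 'fy': 297.7073966310164, 'cx': 324.6173374124123, 'cy': 199.60685380058544, 'tool_from_camera': array([[ 0.0005,  0.966 ,  0.2586,  0.0668],
       [ 1.
[... 1322 characters left out ...]
942, -0.2708,  0.0395]), 0.98)]
case_low_lid side [(array([ 0.4951, -0.2718,  0.0417]), 0.91)]
notebook scene [(array([ 0.6965,  0.0601, -0.0038]), 0.95), (array([0.5069, 0.0945, 0.0006]), 0.38)]
notebook side [(array([ 0.692 ,  0.0603, -0.0032]), 0.85), (array([ 0.5132,  0.097 , -0.0022]), 0.16)]
timer scene [(array([ 0.3871, -0.4195, -0.0013]), 0.75)]
timer side [(array([ 0.3869, -0.42  , -0.0044]), 0.92)]
tape_roll scene [(array([ 0.7069, -0.1061, -0.0038]), 0.82)]
tape_roll side [(array([ 0.7022, -0.1068, -0.0039]), 0.64)]
tube_rack scene [(array([ 0.706 , -0.2659,  0.0014]), 0.7), (array([ 0.5097,  0.0946, -0.0006]), 0.25)]
tube_rack side [(array([ 0.7027, -0.2618,  0.0014]), 0.63)]
1.3
```

View pics/a.png

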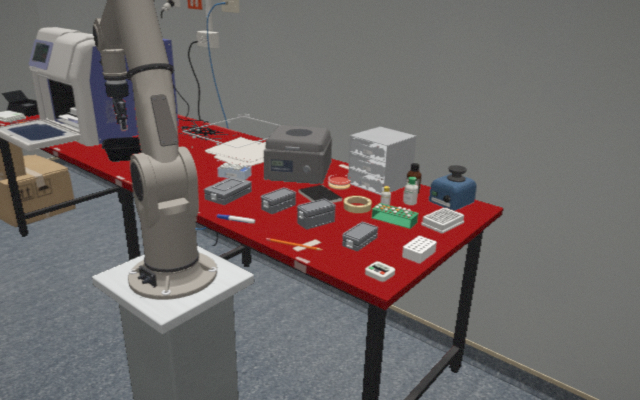

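View pics/b.png

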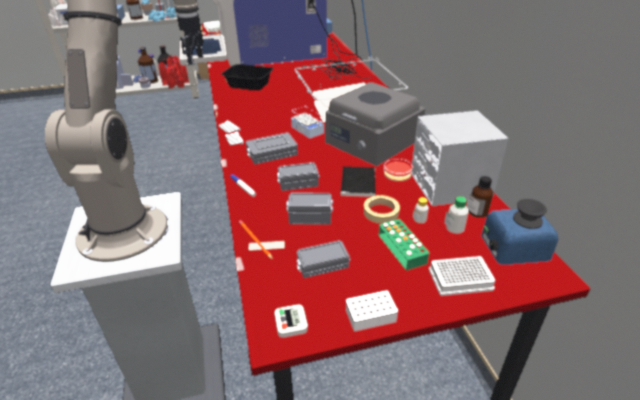

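The scene matches the networks: a row of three grey cases (side view: low at ~(323,258), tall at ~(310,208), middle at ~(298,177)) and the wide one at ~(271,147). The bystanders are behind the row and at the right. I'm moving over the row for a wrist view, which will give the yaws.

>>> arm_command:
  plan:
    - {"az": -5.5}
    - {"az": -5.5}
    - {"az": -5.5}
    - {"az": -5.5}
    - {"tx": -0.014, "ty": -0.038, "tz": -0.002}
    - {"tx": -0.014, "ty": -0.038, "tz": -0.002}
    - {"tx": -0.014, "ty": -0.038, "tz": -0.002}
    - {"tx": -0.014, "ty": -0.038, "tz": -0.002}
    - {"tx": -0.014, "ty": -0.038, "tz": -0.002}
    - {"tx": -0.014, "ty": -0.038, "tz": -0.002}

```text
invalid input at $.plan[0]: expected keys claw, tx, ty, tz, ax, ay, az
```

>>> arm_command:
  plan:
    - {"tx": -0.014, "ty": -0.038, "tz": -0.002}
    - {"tx": -0.014, "ty": -0.038, "tz": -0.002}
    - {"tx": -0.014, "ty": -0.038, "tz": -0.002}
    - {"tx": -0.014, "ty": -0.038, "tz": -0.002}
    - {"tx": -0.014, "ty": -0.038, "tz": -0.002}
    - {"tx": -0.014, "ty": -0.038, "tz": -0.002}
    - {"tx": -0.014, "ty": -0.038, "tz": -0.002}
    - {"tx": -0.014, "ty": -0.038, "tz": -0.002}
    - {"tx": -0.014, "ty": -0.038, "tz": -0.002}
    - {"tx": -0.014, "ty": -0.038, "tz": -0.002}

```text
invalid input at $.plan[0]: expected keys claw, tx, ty, tz, ax, ay, az
```

Run:
```python
from h import *
o=r.get_obs();print(o["tcp_pos"],o["orientation"],o["clock"],o["contact_force"],o["moment"])
im=r.grab_frame("wrist");np.save("w.npy",im);T=cam("wrist",o);np.save("T.npy",T)
cv2.imwrite("pics/c.png",im[:,:,::-1])
for t in["case_tall","case_middle","case_low","case_wide","case_wide_lid","case_tall_lid","case_middle_lid","case_low_lid"]:print(t,find(t,"wrist"))
print(r.camera_model("wrist").keys())
```

```text
[0.254  0.6254 0.4047] [0.6023 3.0833 0.    ] 1.3 [-0.0963  0.9378  0.0416] [-0.001   0.0701 -0.0055]
case_tall []
case_middle []
case_low []
case_wide []
case_wide_lid []
case_tall_lid []
case_middle_lid []
case_low_lid []
dict_keys(['fx', 'fy', 'cx', 'cy', 'tool_from_camera'])
```

View pics/c.png

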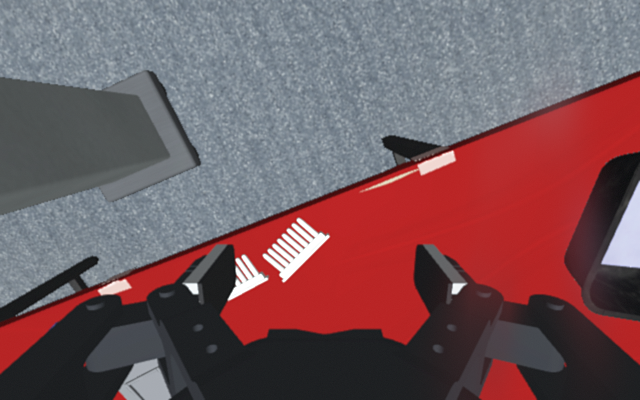

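The moves were refused because every row needs all the keys. The picture shows only the empty table corner, so I'm repeating the moves with full rows.

>>> arm_command:
  plan:
    - {"claw": 0, "tx": 0, "ty": 0, "tz": 0, "ax": 0, "ay": 0, "az": -5.5}
    - {"claw": 0, "tx": 0, "ty": 0, "tz": 0, "ax": 0, "ay": 0, "az": -5.5}
    - {"claw": 0, "tx": 0, "ty": 0, "tz": 0, "ax": 0, "ay": 0, "az": -5.5}
    - {"claw": 0, "tx": 0, "ty": 0, "tz": 0, "ax": 0, "ay": 0, "az": -5.5}
    - {"claw": 0, "tx": -0.014, "ty": -0.038, "tz": -0.002, "ax": 0, "ay": 0, "az": 0}
    - {"claw": 0, "tx": -0.014, "ty": -0.038, "tz": -0.002, "ax": 0, "ay": 0, "az": 0}
    - {"claw": 0, "tx": -0.014, "ty": -0.038, "tz": -0.002, "ax": 0, "ay": 0, "az": 0}
    - {"claw": 0, "tx": -0.014, "ty": -0.038, "tz": -0.002, "ax": 0, "ay": 0, "az": 0}
    - {"claw": 0, "tx": -0.014, "ty": -0.038, "tz": -0.002, "ax": 0, "ay": 0, "az": 0}
    - {"claw": 0, "tx": -0.014, "ty": -0.038, "tz": -0.002, "ax": 0, "ay": 0, "az": 0}

```text
clock: 2.58
tcp_pos: [0.338, 0.3953, 0.4169]
orientation: [0.003, 3.141, 0.001]
contact_force: [1.0, 0.5, 0.7]
grip_width: 0.0855
gripper_force: 0.0
```

>>> arm_command:
  plan:
    - {"claw": 0, "tx": -0.014, "ty": -0.038, "tz": -0.002, "ax": 0, "ay": 0, "az": 0}
    - {"claw": 0, "tx": -0.014, "ty": -0.038, "tz": -0.002, "ax": 0, "ay": 0, "az": 0}
    - {"claw": 0, "tx": -0.014, "ty": -0.038, "tz": -0.002, "ax": 0, "ay": 0, "az": 0}
    - {"claw": 0, "tx": -0.014, "ty": -0.038, "tz": -0.002, "ax": 0, "ay": 0, "az": 0}
    - {"claw": 0, "tx": -0.014, "ty": -0.038, "tz": -0.002, "ax": 0, "ay": 0, "az": 0}
    - {"claw": 0, "tx": -0.014, "ty": -0.038, "tz": -0.002, "ax": 0, "ay": 0, "az": 0}
    - {"claw": 0, "tx": -0.014, "ty": -0.038, "tz": -0.002, "ax": 0, "ay": 0, "az": 0}
    - {"claw": 0, "tx": -0.014, "ty": -0.038, "tz": -0.002, "ax": 0, "ay": 0, "az": 0}
    - {"claw": 0, "tx": -0.014, "ty": -0.038, "tz": -0.002, "ax": 0, "ay": 0, "az": 0}
    - {"claw": 0, "tx": -0.014, "ty": -0.038, "tz": -0.002, "ax": 0, "ay": 0, "az": 0}

```text
clock: 3.42
tcp_pos: [0.477, 0.0149, 0.4373]
orientation: [0.003, 3.141, 0.001]
contact_force: [1.2, 1.4, 0.8]
grip_width: 0.0854
gripper_force: 0.0
```

```bash
cat > look.py <<'E'
from h import *
o=r.get_obs();print(o["tcp_pos"],R.from_rotvec(o["orientation"]).as_matrix(),o["clock"],o["contact_force"],o["moment"])
im=r.grab_frame("wrist");np.save("w.npy",im);T=cam("wrist",o);np.save("T.npy",T)
cv2.imwrite("pics/d.png",im[:,:,::-1])
for t in["case_tall","case_middle","case_low","case_wide","case_wide_lid","case_tall_lid","case_middle_lid","case_low_lid"]:print(t,find(t,"wrist"))
E
python3 look.py
```

```text
[0.477  0.0149 0.4373] [[-1.      0.0018  0.0011]
 [ 0.0018  1.      0.0005]
 [-0.0011  0.0005 -1.    ]] 3.4167 [1.1899 1.4375 0.7843] [0.0112 0.0207 0.0834]
case_tall [(array([ 0.5105, -0.09  , -0.0004]), 0.89)]
case_middle [(array([0.5094, 0.0896, 0.0014]), 0.75)]
case_low [(array([ 0.4906, -0.2733, -0.0011]), 0.87)]
case_wide [(array([0.4604, 0.3084, 0.0016]), 0.87), (array([ 0.7001, -0.2632,  0.0013]), 0.58)]
case_wide_lid [(array([0.4594, 0.3102, 0.0441]), 0.81)]
case_tall_lid [(array([ 0.4995, -0.0786,  0.0686]), 0.73)]
case_middle_lid [(array([0.5067, 0.0995, 0.0549]), 0.97)]
case_low_lid [(array([ 0.4929, -0.2677,  0.0449]), 0.92)]
```

View pics/d.png

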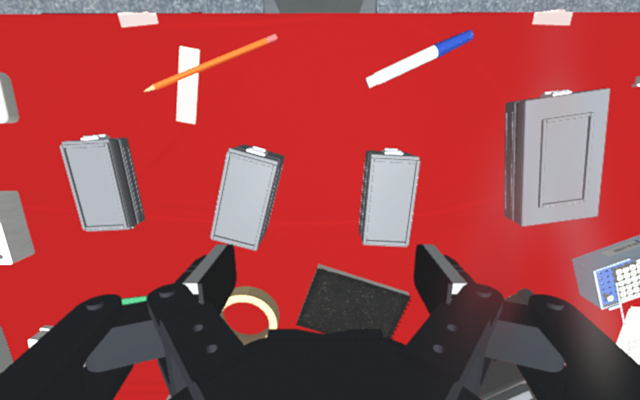

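The wrist view shows all four cases (low ~(97,185), tall ~(248,198), middle ~(391,198), wide ~(557,157)), with the white latches toward the robot. Now I'll fit the lid outlines.

```bash
cat > fit.py <<'E'
from h import *
def lidfit(im,T,c,z,win=.11,thr=None,show=None,cam_="wrist",S=2000):
    """rectify plane z around c; threshold light grey; minAreaRect -> centre, yaw, size"""
    m=r.camera_model(cam_);n=int(2*win*S)
    ix,iy=np.meshgrid(np.arange(n),np.arange(n))
    X=c[0]-win+iy/S; Y=c[1]-win+ix/S   # rows +x, cols +y
    P=np.stack([X,Y,0*X+z,0*X+1],-1)@np.linalg.inv(T).T
    u=m["fx"]*P[...,0]/-P[...,2]+m["cx"];v=m["fy"]*-P[...,1]/-P[...,2]+m["cy"]
    q=cv2.remap(im,u.astype(np.float32),v.astype(np.float32),cv2.INTER_LINEAR)
    g=q.astype(int);sat=g.max(-1)-g.min(-1);val=g.sum(-1)/3
    gray=(sat<40)
    cv_=np.median(val[n//2-20:n//2+20,n//2-20:n//2+20])
    k=(gray&(abs(val-cv_)<(thr or 25))).astype(np.uint8)
    k=cv2.morphologyEx(k,cv2.MORPH_CLOSE,np.ones((13,13)));k=cv2.morphologyEx(k,cv2.MORPH_OPEN,np.ones((25,25)))
    cs,_=cv2.findContours(k,0,2);cs=[a for a in cs if cv2.pointPolygonTest(a,(n/2,n/2),False)>=0]
    a=max(cs,key=cv2.contourArea);(cx,cy),(w,h),an=cv2.minAreaRect(a)
    b=cv2.boxPoints(((cx,cy),(w,h),an));wd=np.stack([c[0]-win+b[:,1]/S,c[1]-win+b[:,0]/S],1)
    e=[wd[1]-wd[0],wd[2]-wd[1]];L=max(e,key=np.linalg.norm);L=L*np.sign(L[0])
    if show: cv2.drawContours(q,[b.astype(int)],0,(0,255,0),1);return wd.mean(0),np.degrees(np.arctan2(L[1],L[0])),sorted(np.linalg.norm(e,axis=1)),q[:,:,::-1]
    return wd.mean(0),np.degrees(np.arctan2(L[1],L[0])),sorted(np.linalg.norm(e,axis=1))
E
python3 - <<'E'
from fit import *
im=np.load("w.npy");T=np.load("T.npy");qs=[]
for n,c,z in[("tall",(.505,-.083),.068),("middle",(.509,.094),.056),("low",(.493,-.272),.044),("wide",(.461,.304),.048)]:
    a=lidfit(im,T,c,z,show=1);print(n,*a[:3]);qs.append(cv2.resize(a[3],(380,290)))
cv2.imwrite("pics/e.png",np.vstack([np.hstack(qs[:2]),np.hstack(qs[2:])]))
E
```

```text
tall [ 0.5018 -0.0801] -15.945392 [np.float32(0.057622753), np.float32(0.11785535)]
middle [0.5045 0.0977] -3.2052174 [np.float32(0.05753387), np.float32(0.122116655)]
low [ 0.4888 -0.2717] 2.5016208 [np.float32(0.05760524), np.float32(0.12046761)]
wide [0.4564 0.3045] 8.130103 [np.float32(0.09439872), np.float32(0.16079609)]
```

View pics/e.png

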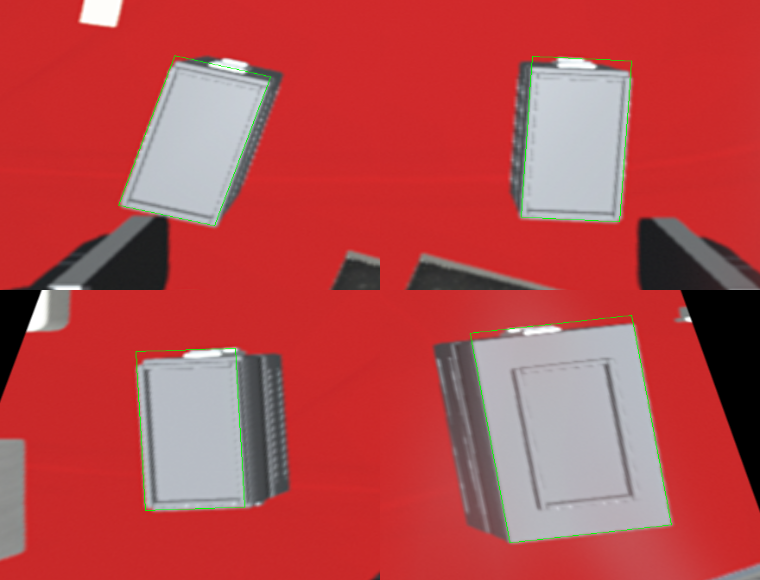

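Lids are fitted, with the latch adding a few mm at each robot-side edge, which I correct for. Next is an empty tilt to learn the moment baseline.

>>> arm_command:
  plan:
    - {"claw": 0, "tx": 0, "ty": 0, "tz": 0, "ax": 0, "ay": -5, "az": 0}
    - {"claw": 0, "tx": 0, "ty": 0, "tz": 0, "ax": 0, "ay": -5, "az": 0}
    - {"claw": 0, "tx": 0, "ty": 0, "tz": 0, "ax": 0, "ay": -5, "az": 0}
    - {"claw": 0, "tx": 0, "ty": 0, "tz": 0, "ax": 0, "ay": -5, "az": 0}
    - {"claw": 0, "tx": 0, "ty": 0, "tz": 0, "ax": 0, "ay": 0, "az": 0}
    - {"claw": 0, "tx": 0, "ty": 0, "tz": 0, "ax": 0, "ay": 0, "az": 0}
    - {"claw": 0, "tx": 0, "ty": 0, "tz": 0, "ax": 0, "ay": 0, "az": 0}
    - {"claw": 0, "tx": 0, "ty": 0, "tz": 0, "ax": 0, "ay": 0, "az": 0}
    - {"claw": 0, "tx": 0, "ty": 0, "tz": 0, "ax": 0, "ay": 0, "az": 0}
    - {"claw": 0, "tx": 0, "ty": 0, "tz": 0, "ax": 0, "ay": 0, "az": 0}

```text
clock: 4.7
tcp_pos: [0.4772, 0.017, 0.4366]
orientation: [0.003, 2.793, -0.001]
contact_force: [0.0, 0.5, -0.0]
grip_width: 0.0852
gripper_force: 0.0
```

```bash
cat > mom.py <<'E'
from h import *
import sys
F=[];M=[]
for i in range(int(sys.argv[1]) if len(sys.argv)>1 else 5):
    r.grab_frame("wrist");o=r.get_obs();Q=R.from_rotvec(o["orientation"]).as_matrix().T
    F.append(np.r_[o["contact_force"],Q@o["contact_force"]]);M.append(np.r_[o["moment"],Q@o["moment"]])
F=np.array(F);M=np.array(M)
print("t",o["clock"],"tcp",o["tcp_pos"],"toolx",Q[0],"tooly",Q[1],"tilt",np.degrees(np.arcsin(Q[0][2])),"w",o["grip_width"],o["gripper_force"])
print("Fworld",F.mean(0)[:3],"Ftool",F.mean(0)[3:],"sd",F.std(0)[:3]);print("Mworld",M.mean(0)[:3],"Mtool",M.mean(0)[3:],"sd",M.std(0)[:3])
E
python3 mom.py 4; python3 -c "
from h import *;print(r.get_obs()['joints'])"
```

```text
t 4.9 tcp [0.477  0.0169 0.4366] toolx [-0.9398  0.0019 -0.3417] tooly [ 0.002   1.     -0.0001] tilt -19.978989806077635 w 0.08541729089330294 0.0
Fworld [ 0.0151 -0.1759  0.0128] Ftool [-0.0189 -0.1759 -0.0067] sd [0.1814 0.3224 0.1316]
Mworld [-0.035   0.3626  0.0049] Mtool [ 0.0319  0.3626 -0.0168] sd [0.0335 0.0178 0.0163]
[-0.491   0.0176  0.311   2.1065  0.0908  0.677   1.3268]
```

>>> arm_command:
  plan:
    - {"claw": 0, "tx": 0, "ty": 0, "tz": 0, "ax": 0, "ay": 5, "az": 0}
    - {"claw": 0, "tx": 0, "ty": 0, "tz": 0, "ax": 0, "ay": 5, "az": 0}
    - {"claw": 0, "tx": 0, "ty": 0, "tz": 0, "ax": 0, "ay": 5, "az": 0}
    - {"claw": 0, "tx": 0, "ty": 0, "tz": 0, "ax": 0, "ay": 5, "az": 0}
    - {"claw": 0, "tx": 0, "ty": 0, "tz": 0, "ax": 0, "ay": 5, "az": 0}
    - {"claw": 0, "tx": 0, "ty": 0, "tz": 0, "ax": 0, "ay": 5, "az": 0}
    - {"claw": 0, "tx": 0, "ty": 0, "tz": 0, "ax": 0, "ay": 5, "az": 0}
    - {"claw": 0, "tx": 0, "ty": 0, "tz": 0, "ax": 0, "ay": 5, "az": 0}
    - {"claw": 0, "tx": 0, "ty": 0, "tz": 0, "ax": 0, "ay": 0, "az": 0}
    - {"claw": 0, "tx": 0, "ty": 0, "tz": 0, "ax": 0, "ay": 0, "az": 0}

```text
clock: 5.73
tcp_pos: [0.4773, 0.017, 0.4362]
orientation: [-0.003, -2.794, 0.0]
contact_force: [-0.3, -0.3, -0.1]
grip_width: 0.0855
gripper_force: 0.0
```

```bash
python3 mom.py 4; python3 -c "
from h import *;print(r.get_obs()['joints'])"
```

```text
t 5.9333 tcp [0.4766 0.0169 0.4369] toolx [-0.9404  0.0016  0.3402] tooly [0.0019 1.     0.0004] tilt 19.887577188540053 w 0.08552966758753953 0.0
Fworld [-0.4    -0.5906  0.2609] Ftool [ 0.4639 -0.5913 -0.1098] sd [0.4172 0.6769 0.1742]
Mworld [-0.0101 -0.3494  0.0012] Mtool [ 0.0093 -0.3494  0.002 ] sd [0.0118 0.0573 0.0298]
[-0.4399  0.2153  0.3406  1.8949 -0.1061  1.3913  1.5122]
```

>>> arm_command:
  plan:
    - {"claw": 0, "tx": 0, "ty": 0, "tz": 0, "ax": 0, "ay": -5, "az": 0}
    - {"claw": 0, "tx": 0, "ty": 0, "tz": 0, "ax": 0, "ay": -5, "az": 0}
    - {"claw": 0, "tx": 0, "ty": 0, "tz": 0, "ax": 0, "ay": -5, "az": 0}
    - {"claw": 0, "tx": 0, "ty": 0, "tz": 0, "ax": 0, "ay": -5, "az": 0}
    - {"claw": 0, "tx": 0, "ty": 0, "tz": 0.015, "ax": 0, "ay": 0, "az": 5.3}
    - {"claw": 0, "tx": 0, "ty": 0, "tz": 0.015, "ax": 0, "ay": 0, "az": 5.3}
    - {"claw": 0, "tx": 0, "ty": 0, "tz": 0.015, "ax": 0, "ay": 0, "az": 5.3}
    - {"claw": 0, "tx": -0.0175, "ty": -0.029, "tz": 0.005, "ax": 0, "ay": 0, "az": 0}
    - {"claw": 0, "tx": -0.0175, "ty": -0.029, "tz": 0.005, "ax": 0, "ay": 0, "az": 0}
    - {"claw": 0, "tx": -0.0175, "ty": -0.029, "tz": 0.005, "ax": 0, "ay": 0, "az": 0}

```text
clock: 6.77
tcp_pos: [0.5033, -0.0817, 0.3768]
orientation: [0.433, 3.11, 0.001]
contact_force: [0.1, -0.4, -0.2]
grip_width: 0.0854
gripper_force: 0.0
```

```bash
cat > aim.py <<'E'
from fit import *
import sys
# aim.py cam x y z : fit lid near x,y ; print tool-frame offset of lid centre from grasp line, yaw error
x,y,z,L=map(float,sys.argv[1:5])
o=r.get_obs();im=r.grab_frame("wrist");T=cam("wrist",o)
c,yaw,s,q=lidfit(im,T,(x,y),z,show=1);cv2.imwrite("pics/aim.png",q)
ex=s[1]-L;c=c+ex/2*np.array([np.cos(np.radians(yaw)),np.sin(np.radians(yaw))])
Q=R.from_rotvec(o["orientation"]).as_matrix();tx=np.degrees(np.arctan2(-Q[1,0],-Q[0,0]))
print("clock",o["clock"],"tcp",o["tcp_pos"],"lid",c,"yaw",yaw,"size",s,"toolyaw",tx,"az needed",tx-yaw,"toolz",Q[:,2])
d=np.r_[c,z]-o["tcp_pos"];print("offset tool",Q.T@d)
E
python3 aim.py .503 -.081 .068 .116
```

```text
clock 6.7667 tcp [ 0.5033 -0.0817  0.3768] lid [ 0.5032 -0.0798] yaw -15.832384 size [np.float32(0.057616137), np.float32(0.1203226)] toolyaw -15.870011578624933 az needed -0.03762746912786241 toolz [ 0.0017  0.0003 -1.    ]
offset tool [0.0011 0.0015 0.3088]
```

>>> arm_command:
  plan:
    - {"claw": 0, "tx": 0, "ty": 0.001, "tz": 0.031, "ax": 0, "ay": 0, "az": 0}
    - {"claw": 0, "tx": 0, "ty": 0, "tz": 0.031, "ax": 0, "ay": 0, "az": 0}
    - {"claw": 0, "tx": 0, "ty": 0, "tz": 0.031, "ax": 0, "ay": 0, "az": 0}
    - {"claw": 0, "tx": 0, "ty": 0, "tz": 0.031, "ax": 0, "ay": 0, "az": 0}
    - {"claw": 0, "tx": 0, "ty": 0, "tz": 0.031, "ax": 0, "ay": 0, "az": 0}
    - {"claw": 0, "tx": 0, "ty": 0, "tz": 0.031, "ax": 0, "ay": 0, "az": 0}
    - {"claw": 0, "tx": 0, "ty": 0, "tz": 0, "ax": 0, "ay": 0, "az": 0}
    - {"claw": 1, "tx": 0, "ty": 0, "tz": 0, "ax": 0, "ay": 0, "az": 0}
    - {"claw": 1, "tx": 0, "ty": 0, "tz": 0, "ax": 0, "ay": 0, "az": 0}
    - {"claw": 1, "tx": 0, "ty": 0, "tz": 0, "ax": 0, "ay": 0, "az": 0}
  squeeze: 36

```text
clock: 7.65
tcp_pos: [0.5044, -0.0806, 0.1928]
orientation: [0.438, 3.107, 0.0]
contact_force: [0.7, -0.2, -3.4]
grip_width: 0.0576
gripper_force: 40.1
```

```bash
python3 mom.py 2
```

```text
t 7.75 tcp [ 0.5044 -0.0806  0.1928] toolx [-0.9611  0.2761 -0.0037] tooly [0.2761 0.9611 0.0007] tilt -0.20926538781841336 w 0.05732593823524767 41.39606952667236
Fworld [-1.6558 -1.437   6.2248] Ftool [ 1.1719 -1.8338 -6.2304] sd [0.2126 0.0326 2.8902]
Mworld [-0.4006  0.3909  0.0612] Mtool [ 0.4927  0.2651 -0.0628] sd [0.0455 0.081  0.0323]
```

>>> arm_command:
  plan:
    - {"claw": 1, "tx": 0, "ty": 0, "tz": -0.02, "ax": 0, "ay": 0, "az": 0}
    - {"claw": 1, "tx": 0, "ty": 0, "tz": -0.04, "ax": 0, "ay": 0, "az": 0}
    - {"claw": 1, "tx": 0, "ty": 0, "tz": -0.04, "ax": 0, "ay": 0, "az": 0}
    - {"claw": 1, "tx": 0, "ty": 0, "tz": -0.04, "ax": 0, "ay": 0, "az": 0}
    - {"claw": 1, "tx": 0, "ty": 0, "tz": -0.02, "ax": 0, "ay": 0, "az": 0}
    - {"claw": 1, "tx": 0, "ty": 0, "tz": 0, "ax": 0, "ay": -5, "az": 0}
    - {"claw": 1, "tx": 0, "ty": 0, "tz": 0, "ax": 0, "ay": -5, "az": 0}
    - {"claw": 1, "tx": 0, "ty": 0, "tz": 0, "ax": 0, "ay": -5, "az": 0}
    - {"claw": 1, "tx": 0, "ty": 0, "tz": 0, "ax": 0, "ay": -5, "az": 0}
    - {"claw": 1, "tx": 0, "ty": 0, "tz": 0, "ax": 0, "ay": 0, "az": 0}
  squeeze: 34

```text
clock: 8.58
tcp_pos: [0.5019, -0.0798, 0.3507]
orientation: [0.389, 2.766, -0.067]
contact_force: [-0.7, -0.1, -6.0]
grip_width: 0.0574
gripper_force: 40.7
```

```bash
python3 mom.py 5; python3 mom.py 6
```

```text
t 8.8333 tcp [ 0.5037 -0.0801  0.3507] toolx [-0.9039  0.2594 -0.34  ] tooly [ 0.2758  0.9612 -0.0001] tilt -19.879580686880047 w 0.05771406495567574 40.72271525859833
Fworld [-0.1078  0.2307 -6.0025] Ftool [2.1917 0.1913 5.5906] sd [0.3936 0.3216 0.5276]
Mworld [ 0.2113  0.7802 -0.0006] Mtool [ 0.0113  0.8083 -0.0033] sd [0.0134 0.0389 0.0275]
t 9.1333 tcp [ 0.5037 -0.0803  0.3506] toolx [-0.9034  0.2594 -0.3415] tooly [ 0.276   0.9612 -0.0002] tilt -19.9696208149506 w 0.057320227342838675 40.722341537475586
Fworld [ 0.0249 -0.2088 -6.0171] Ftool [ 1.9759 -0.1925  5.6841] sd [0.186  0.279  0.2833]
Mworld [0.2431 0.7582 0.0191] Mtool [-0.0294  0.7959 -0.0098] sd [0.0189 0.0176 0.0227]
```

>>> arm_command:
  plan:
    - {"claw": 1, "tx": 0, "ty": 0, "tz": 0, "ax": 0, "ay": 5, "az": 0}
    - {"claw": 1, "tx": 0, "ty": 0, "tz": 0, "ax": 0, "ay": 5, "az": 0}
    - {"claw": 1, "tx": 0, "ty": 0, "tz": 0, "ax": 0, "ay": 5, "az": 0}
    - {"claw": 1, "tx": 0, "ty": 0, "tz": 0, "ax": 0, "ay": 5, "az": 0}
    - {"claw": 1, "tx": 0, "ty": 0, "tz": 0, "ax": 0, "ay": 5, "az": 0}
    - {"claw": 1, "tx": 0, "ty": 0, "tz": 0, "ax": 0, "ay": 5, "az": 0}
    - {"claw": 1, "tx": 0, "ty": 0, "tz": 0, "ax": 0, "ay": 5, "az": 0}
    - {"claw": 1, "tx": 0, "ty": 0, "tz": 0, "ax": 0, "ay": 5, "az": 0}
    - {"claw": 1, "tx": 0, "ty": 0, "tz": 0, "ax": 0, "ay": 0, "az": 0}
    - {"claw": 1, "tx": 0, "ty": 0, "tz": 0, "ax": 0, "ay": 0, "az": 0}

```text
clock: 9.97
tcp_pos: [0.5045, -0.0804, 0.3504]
orientation: [-0.39, -2.772, -0.067]
contact_force: [-0.1, 0.0, -6.3]
grip_width: 0.0579
gripper_force: 40.7
```

```bash
python3 mom.py 4; python3 mom.py 6
```

```text
t 10.1667 tcp [ 0.5036 -0.0801  0.3509] toolx [-0.9041  0.2591  0.3397] tooly [0.2756 0.9613 0.0004] tilt 19.86066434237412 w 0.05750235121934572 40.727773904800415
Fworld [ 0.046  -0.1998 -6.0132] Ftool [-2.1317 -0.1801  5.6235] sd [0.3306 0.5069 0.5964]
Mworld [-0.2452 -0.7397  0.0061] Mtool [ 0.0319 -0.7786  0.0049] sd [0.0192 0.0217 0.0174]
t 10.4667 tcp [ 0.5036 -0.0801  0.3508] toolx [-0.9035  0.259   0.3414] tooly [0.2757 0.9613 0.0002] tilt 19.962110985398635 w 0.05771877860432497 40.72761118412018
Fworld [-0.0573 -0.1736 -6.0153] Ftool [-2.0437 -0.1845  5.6576] sd [0.5338 0.5197 0.2165]
Mworld [-0.2376 -0.7422  0.0014] Mtool [ 0.0229 -0.7789  0.0066] sd [0.0335 0.0258 0.0464]
```

>>> arm_command:
  plan:
    - {"claw": 1, "tx": 0, "ty": 0, "tz": 0, "ax": 0, "ay": -4, "az": 0}
    - {"claw": 1, "tx": 0, "ty": 0, "tz": 0, "ax": 0, "ay": -4, "az": 0}
    - {"claw": 1, "tx": 0, "ty": 0, "tz": 0, "ax": 0, "ay": -4, "az": 0}
    - {"claw": 1, "tx": 0, "ty": 0, "tz": 0, "ax": 0, "ay": -4, "az": 0}
    - {"claw": 1, "tx": 0, "ty": 0, "tz": 0, "ax": 0, "ay": 0, "az": 0}
    - {"claw": 1, "tx": 0, "ty": 0, "tz": 0, "ax": 0, "ay": 0, "az": 0}
    - {"claw": 1, "tx": 0, "ty": 0, "tz": 0, "ax": 0, "ay": 0, "az": 0}
    - {"claw": 1, "tx": 0, "ty": 0, "tz": 0, "ax": 0, "ay": 0, "az": 0}
    - {"claw": 1, "tx": 0, "ty": 0, "tz": 0, "ax": 0, "ay": 0, "az": 0}
    - {"claw": 1, "tx": 0, "ty": 0, "tz": 0, "ax": 0, "ay": 0, "az": 0}
  squeeze: 32

```text
clock: 11.3
tcp_pos: [0.5038, -0.0802, 0.3505]
orientation: [-0.428, -3.042, -0.015]
contact_force: [0.5, 0.2, -5.8]
grip_width: 0.0574
gripper_force: 40.7
```

```bash
python3 mom.py 6; python3 mom.py 6
```

```text
t 11.6 tcp [ 0.5036 -0.0802  0.3507] toolx [-0.9589  0.2751  0.0699] tooly [ 0.2758  0.9612 -0.    ] tilt 4.010199904841497 w 0.05749498468816186 40.712758898735046
Fworld [-0.4877 -0.3206 -6.2697] Ftool [-0.0608 -0.442   6.281 ] sd [0.266  0.3428 0.3153]
Mworld [-0.054  -0.169  -0.0004] Mtool [ 0.0053 -0.1774  0.0008] sd [0.0284 0.0331 0.0247]
t 11.9 tcp [ 0.5036 -0.0802  0.3507] toolx [-0.9589  0.275   0.0698] tooly [ 0.2757  0.9612 -0.    ] tilt 4.004298655101266 w 0.05752666143746276 40.713871121406555
Fworld [ 0.0475  0.0846 -6.2541] Ftool [-0.459   0.0943  6.2373] sd [0.4208 0.3608 0.4235]
Mworld [-0.0367 -0.1607 -0.0235] Mtool [-0.0106 -0.1646  0.0228] sd [0.0214 0.0244 0.0226]
```

Tall is quiet: the moment scales linearly with the tilt sine, with no step. I'm taking it to the wide case.

>>> arm_command:
  plan:
    - {"claw": 1, "tx": 0, "ty": 0, "tz": -0.005, "ax": 0, "ay": -4, "az": 0}
    - {"claw": 1, "tx": 0, "ty": 0, "tz": -0.01, "ax": 0, "ay": 0, "az": -6}
    - {"claw": 1, "tx": 0, "ty": 0, "tz": -0.01, "ax": 0, "ay": 0, "az": -6}
    - {"claw": 1, "tx": 0, "ty": 0, "tz": -0.01, "ax": 0, "ay": 0, "az": -6}
    - {"claw": 1, "tx": 0, "ty": 0, "tz": -0.01, "ax": 0, "ay": 0, "az": -6}
    - {"claw": 1, "tx": -0.002, "ty": 0.036, "tz": 0, "ax": 0, "ay": 0, "az": 0}
    - {"claw": 1, "tx": -0.002, "ty": 0.036, "tz": 0, "ax": 0, "ay": 0, "az": 0}
    - {"claw": 1, "tx": -0.002, "ty": 0.036, "tz": 0, "ax": 0, "ay": 0, "az": 0}
    - {"claw": 1, "tx": -0.002, "ty": 0.036, "tz": 0, "ax": 0, "ay": 0, "az": 0}
    - {"claw": 1, "tx": -0.002, "ty": 0.036, "tz": 0, "ax": 0, "ay": 0, "az": 0}

```text
clock: 12.73
tcp_pos: [0.4883, 0.1008, 0.3958]
orientation: [0.218, -3.134, -0.0]
contact_force: [0.5, -1.0, -6.4]
grip_width: 0.0578
gripper_force: 40.7
```

```bash
cat > wide.py <<'E'
from fit import *
o=r.get_obs();im=r.grab_frame("wrist");T=cam("wrist",o)
c,yaw,s,q=lidfit(im,T,(.4595,.3055),.046,show=1);cv2.imwrite("pics/wide.png",np.vstack([im[:,:,::-1],cv2.resize(q,(640,640))[120:520]])[:, :])
print(c,yaw,s,find("case_wide_lid","wrist"),find("case_wide","wrist"));print(o["tcp_pos"],o["clock"],R.from_rotvec(o["orientation"]).as_matrix())
p=cv2.imread("pics/wide.png");cv2.imwrite("pics/wide.png",cv2.resize(p,(480,600)))
E
python3 wide.py
```

```text
[0.4576 0.3061] 8.1300955 [np.float32(0.09517657), np.float32(0.15987681)] [(array([0.4585, 0.32  , 0.0429]), 0.73), (array([0.4559, 0.3172, 0.0046]), 0.26)] [(array([0.4554, 0.3119, 0.0023]), 0.68)]
[0.4883 0.1008 0.3958] 12.7333 [[-0.9904 -0.1385 -0.0001]
 [-0.1385  0.9904  0.0001]
 [ 0.      0.0001 -1.    ]]
```

View pics/wide.png

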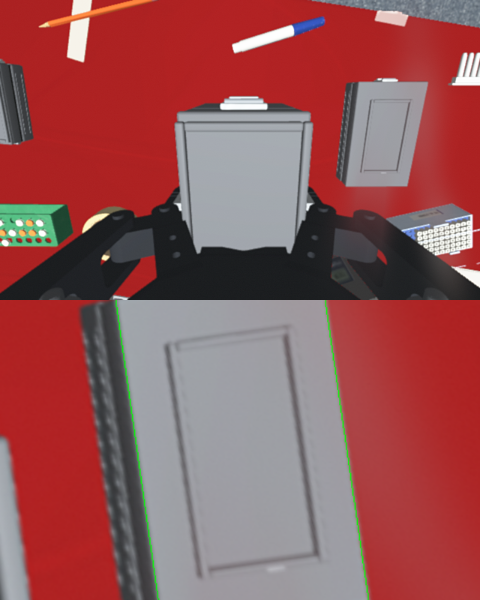

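The held case sits square (latch end at the top, (243,105) in the upper half). The wide lid fits well and its rim is clear. Moving above it.

>>> arm_command:
  plan:
    - {"claw": 1, "tx": 0, "ty": 0.0345, "tz": 0.01, "ax": 0, "ay": 0, "az": 0}
    - {"claw": 1, "tx": 0, "ty": 0.0345, "tz": 0.01, "ax": 0, "ay": 0, "az": 0}
    - {"claw": 1, "tx": 0, "ty": 0.0345, "tz": 0.01, "ax": 0, "ay": 0, "az": 0}
    - {"claw": 1, "tx": 0, "ty": 0.0345, "tz": 0.01, "ax": 0, "ay": 0, "az": 0}
    - {"claw": 1, "tx": 0, "ty": 0.0345, "tz": 0.01, "ax": 0, "ay": 0, "az": 0}
    - {"claw": 1, "tx": -0.0015, "ty": 0.0345, "tz": 0.01, "ax": 0, "ay": 0, "az": 0}
    - {"claw": 1, "tx": 0, "ty": 0, "tz": 0.03, "ax": 0, "ay": 0, "az": 0}
    - {"claw": 1, "tx": 0, "ty": 0, "tz": 0.03, "ax": 0, "ay": 0, "az": 0}
    - {"claw": 1, "tx": 0, "ty": 0, "tz": 0.02, "ax": 0, "ay": 0, "az": 0}
    - {"claw": 1, "tx": 0, "ty": 0, "tz": 0, "ax": 0, "ay": 0, "az": 0}

```text
clock: 13.72
tcp_pos: [0.4604, 0.3025, 0.2514]
orientation: [0.217, -3.127, 0.009]
contact_force: [-1.6, -0.6, -7.0]
grip_width: 0.0575
gripper_force: 40.5
```

Run:
```python
from h import *
o=r.get_obs();Q=R.from_rotvec(o["orientation"]).as_matrix();print(o["tcp_pos"],o["contact_force"]);d=np.array([.461,.306,.2388])-o["tcp_pos"];print(Q.T@d)
q=[]
for c,(x0,y0,x1,y1) in dict(scene=(180,150,280,240),side=(210,80,320,180)).items():
    im=r.grab_frame(c);q.append(cv2.resize(im[y0:y1,x0:x1,::-1],(400,400),interpolation=cv2.INTER_CUBIC))
    for t in("case_tall","case_wide_lid","case_wide"):print(t,c,find(t,c,2))
cv2.imwrite("pics/f.png",np.hstack(q))
```

```text
[0.4604 0.3025 0.2514] [-1.5539 -0.5899 -7.0454]
[-0.0012  0.0034  0.0126]
case_tall scene [(array([0.4576, 0.3015, 0.055 ]), 0.7)]
case_wide_lid scene [(array([0.4609, 0.3028, 0.0441]), 0.97)]
case_wide scene [(array([0.4607, 0.3033, 0.0014]), 0.67)]
case_tall side [(array([0.4667, 0.3052, 0.0653]), 0.76), (array([0.4665, 0.3079, 0.1306]), 0.7)]
case_wide_lid side [(array([0.462 , 0.3047, 0.0472]), 0.88)]
case_wide side [(array([ 0.4633,  0.3009, -0.0031]), 0.7)]
```

View pics/f.png

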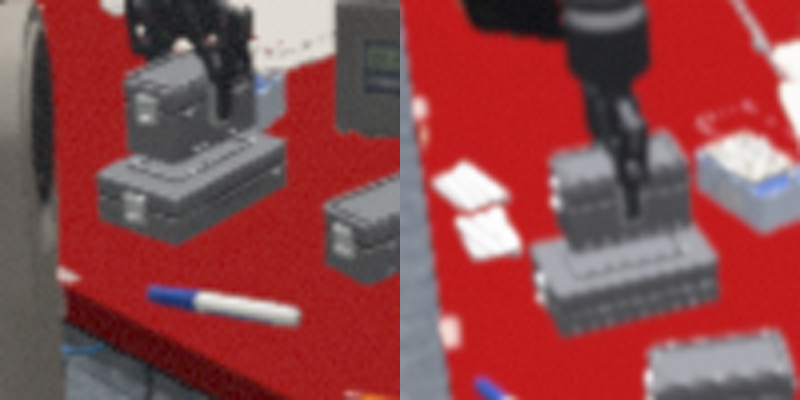

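Both views show the case hanging square, just above the wide lid rim. Lowering it.

>>> arm_command:
  plan:
    - {"claw": 1, "tx": 0, "ty": 0.002, "tz": 0.002, "ax": 0, "ay": 0, "az": 0}
    - {"claw": 1, "tx": 0, "ty": 0, "tz": 0.002, "ax": 0, "ay": 0, "az": 0}
    - {"claw": 1, "tx": 0, "ty": 0, "tz": 0.002, "ax": 0, "ay": 0, "az": 0}
    - {"claw": 1, "tx": 0, "ty": 0, "tz": 0.002, "ax": 0, "ay": 0, "az": 0}
    - {"claw": 1, "tx": 0, "ty": 0, "tz": 0.002, "ax": 0, "ay": 0, "az": 0}
    - {"claw": 1, "tx": 0, "ty": 0, "tz": 0.001, "ax": 0, "ay": 0, "az": 0}
    - {"claw": 1, "tx": 0, "ty": 0, "tz": 0.001, "ax": 0, "ay": 0, "az": 0}
    - {"claw": 1, "tx": 0, "ty": 0, "tz": 0, "ax": 0, "ay": 0, "az": 0}
    - {"claw": 1, "tx": 0, "ty": 0, "tz": 0, "ax": 0, "ay": 0, "az": 0}
    - {"claw": 1, "tx": 0, "ty": 0, "tz": 0, "ax": 0, "ay": 0, "az": 0}

```text
clock: 14.95
tcp_pos: [0.4613, 0.3066, 0.2437]
orientation: [-0.219, 3.134, 0.0]
contact_force: [-0.4, 0.1, -6.4]
grip_width: 0.0575
gripper_force: 40.6
```

```bash
python3 mom.py 2
```

```text
t 15.05 tcp [0.4613 0.3066 0.2438] toolx [-0.9903 -0.139  -0.0002] tooly [-0.139   0.9903  0.0001] tilt -0.010339702200240677 w 0.05742747267477808 40.62891662120819
Fworld [-0.0322 -0.0237 -5.7863] Ftool [ 0.0362 -0.0198  5.7862] sd [0.0644 0.0694 0.2648]
Mworld [-0.022   0.0172 -0.0115] Mtool [0.0194 0.0201 0.0115] sd [0.0183 0.0537 0.0062]
```

>>> arm_command:
  plan:
    - {"claw": 1, "tx": 0, "ty": -0.001, "tz": 0.001, "ax": 0, "ay": 0, "az": 0}
    - {"claw": 1, "tx": 0, "ty": 0, "tz": 0.001, "ax": 0, "ay": 0, "az": 0}
    - {"claw": 1, "tx": 0, "ty": 0, "tz": 0.001, "ax": 0, "ay": 0, "az": 0}
    - {"claw": 1, "tx": 0, "ty": 0, "tz": 0.001, "ax": 0, "ay": 0, "az": 0}
    - {"claw": 1, "tx": 0, "ty": 0, "tz": 0.0005, "ax": 0, "ay": 0, "az": 0}
    - {"claw": 1, "tx": 0, "ty": 0, "tz": 0.0005, "ax": 0, "ay": 0, "az": 0}
    - {"claw": 1, "tx": 0, "ty": 0, "tz": 0, "ax": 0, "ay": 0, "az": 0}
    - {"claw": 1, "tx": 0, "ty": 0, "tz": 0, "ax": 0, "ay": 0, "az": 0}
    - {"claw": 1, "tx": 0, "ty": 0, "tz": 0, "ax": 0, "ay": 0, "az": 0}
    - {"claw": 1, "tx": 0, "ty": 0, "tz": 0, "ax": 0, "ay": 0, "az": 0}

```text
clock: 15.88
tcp_pos: [0.4613, 0.3056, 0.2389]
orientation: [0.219, -3.134, -0.0]
contact_force: [-2.9, -1.2, 0.5]
grip_width: 0.0576
gripper_force: 41.3
```

```bash
python3 mom.py 1
```

```text
t 15.9333 tcp [0.4613 0.3055 0.2389] toolx [-0.9903 -0.1391  0.0002] tooly [-0.1391  0.9903  0.    ] tilt 0.011235706407483786 w 0.05762859055568439 41.35609030723572
Fworld [-3.7211 -1.517   1.6063] Ftool [ 3.8963 -0.9847 -1.6056] sd [0. 0. 0.]
Mworld [-0.3919  0.5557 -0.0718] Mtool [0.3108 0.6048 0.0718] sd [0. 0. 0.]
```

>>> arm_command:
  plan:
    - {"claw": 0, "tx": 0, "ty": 0, "tz": 0, "ax": 0, "ay": 0, "az": 0}
    - {"claw": 0, "tx": 0, "ty": 0, "tz": 0, "ax": 0, "ay": 0, "az": 0}
    - {"claw": 0, "tx": 0, "ty": 0, "tz": 0, "ax": 0, "ay": 0, "az": 0}
    - {"claw": 0, "tx": 0, "ty": 0, "tz": -0.005, "ax": 0, "ay": 0, "az": 0}
    - {"claw": 0, "tx": 0, "ty": 0, "tz": -0.03, "ax": 0, "ay": 0, "az": 0}
    - {"claw": 0, "tx": 0, "ty": 0, "tz": -0.04, "ax": 0, "ay": 0, "az": 0}
    - {"claw": 0, "tx": 0, "ty": 0, "tz": -0.04, "ax": 0, "ay": 0, "az": 0}
    - {"claw": 0, "tx": 0, "ty": 0, "tz": -0.04, "ax": 0, "ay": 0, "az": 0}
    - {"claw": 0, "tx": 0, "ty": 0, "tz": 0, "ax": 0, "ay": 0, "az": 5.6}
    - {"claw": 0, "tx": 0, "ty": 0, "tz": 0, "ax": 0, "ay": 0, "az": 5.6}
  squeeze: 28

```text
clock: 16.77
tcp_pos: [0.4623, 0.3059, 0.3976]
orientation: [0.095, 3.135, 0.008]
contact_force: [-0.1, 1.0, -1.2]
grip_width: 0.0853
gripper_force: 0.0
```

>>> arm_command:
  plan:
    - {"claw": 0, "tx": -0.01, "ty": -0.034, "tz": 0.004, "ax": 0, "ay": 0, "az": 0}
    - {"claw": 0, "tx": -0.01, "ty": -0.034, "tz": 0.004, "ax": 0, "ay": 0, "az": 0}
    - {"claw": 0, "tx": -0.01, "ty": -0.034, "tz": 0.004, "ax": 0, "ay": 0, "az": 0}
    - {"claw": 0, "tx": -0.01, "ty": -0.034, "tz": 0.004, "ax": 0, "ay": 0, "az": 0}
    - {"claw": 0, "tx": -0.01, "ty": -0.034, "tz": 0.004, "ax": 0, "ay": 0, "az": 0}
    - {"claw": 0, "tx": -0.01, "ty": -0.034, "tz": 0.004, "ax": 0, "ay": 0, "az": 0}
    - {"claw": 0, "tx": 0, "ty": 0, "tz": 0, "ax": 0, "ay": 0, "az": 0}
    - {"claw": 0, "tx": 0, "ty": 0, "tz": 0, "ax": 0, "ay": 0, "az": 0}
    - {"claw": 0, "tx": 0, "ty": 0, "tz": 0, "ax": 0, "ay": 0, "az": 0}
    - {"claw": 0, "tx": 0, "ty": 0, "tz": 0, "ax": 0, "ay": 0, "az": 0}

```text
clock: 17.6
tcp_pos: [0.5098, 0.0999, 0.37]
orientation: [0.085, 3.14, 0.001]
contact_force: [0.5, 0.0, 0.1]
grip_width: 0.0854
gripper_force: 0.0
```

```bash
python3 aim.py .508 .097 .056 .116
python3 - <<'E'
from fit import *
o=r.get_obs();im=r.grab_frame("wrist");T=cam("wrist",o);cv2.imwrite("pics/g.png",im[:,:,::-1])
try: print(lidfit(im,T,(.4605,.305),.112))
except Exception as e: print(e)
for c in("scene","side"):
    r.grab_frame(c);print([find(t,c,1) for t in("case_tall","case_tall_lid","case_wide")])
E
```

```text
clock 17.6 tcp [0.5098 0.0999 0.37  ] lid [0.5073 0.0969] yaw -3.1798356 size [np.float32(0.05730053), np.float32(0.11928829)] toolyaw -3.0862260532835855 az needed 0.09360950465403661 toolz [ 0.0004  0.0008 -1.    ]
offset tool [ 0.0025 -0.0034  0.314 ]
(array([0.4564, 0.2822], dtype=float32), np.float32(8.130098), [np.float32(0.114692725), np.float32(0.13215825)])
[[(array([0.4612, 0.3055, 0.0406]), 0.94)], [(array([0.4663, 0.3054, 0.1105]), 0.58)], [(array([0.4605, 0.3047, 0.0006]), 0.74)]]
[[(array([0.5084, 0.0939, 0.0541]), 0.57)], [(array([0.4646, 0.3068, 0.1123]), 0.68)], [(array([ 0.4641,  0.3033, -0.0036]), 0.88)]]
```

View pics/g.png

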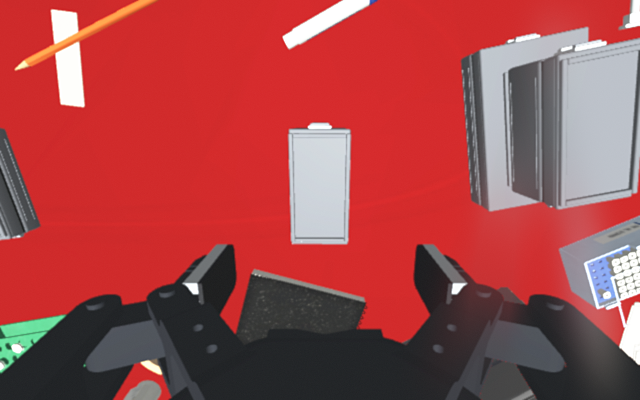

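The tall case sits level and square in the wide case's rim (~(595,120)). The middle case is right below the gripper at (320,187).

>>> arm_command:
  plan:
    - {"claw": 0, "tx": 0.002, "ty": -0.003, "tz": 0.03, "ax": 0, "ay": 0, "az": 0}
    - {"claw": 0, "tx": 0, "ty": 0, "tz": 0.031, "ax": 0, "ay": 0, "az": 0}
    - {"claw": 0, "tx": 0, "ty": 0, "tz": 0.031, "ax": 0, "ay": 0, "az": 0}
    - {"claw": 0, "tx": 0, "ty": 0, "tz": 0.031, "ax": 0, "ay": 0, "az": 0}
    - {"claw": 0, "tx": 0, "ty": 0, "tz": 0.031, "ax": 0, "ay": 0, "az": 0}
    - {"claw": 0, "tx": 0, "ty": 0, "tz": 0.03, "ax": 0, "ay": 0, "az": 0}
    - {"claw": 0, "tx": 0, "ty": 0, "tz": 0, "ax": 0, "ay": 0, "az": 0}
    - {"claw": 1, "tx": 0, "ty": 0, "tz": 0, "ax": 0, "ay": 0, "az": 0}
    - {"claw": 1, "tx": 0, "ty": 0, "tz": 0, "ax": 0, "ay": 0, "az": 0}
    - {"claw": 1, "tx": 0, "ty": 0, "tz": 0, "ax": 0, "ay": 0, "az": 0}
  squeeze: 30

```text
clock: 18.93
tcp_pos: [0.5087, 0.0957, 0.1877]
orientation: [0.088, 3.137, 0.002]
contact_force: [0.2, -0.1, -4.0]
grip_width: 0.0575
gripper_force: 33.9
```

```bash
python3 mom.py 3
```

```text
t 19.0833 tcp [0.5086 0.0957 0.1875] toolx [-0.9984  0.0561 -0.0031] tooly [0.0561 0.9984 0.0012] tilt -0.17910157955260966 w 0.057582650397133804 34.98196341097355
Fworld [-0.3194 -1.0021  4.7314] Ftool [ 0.2478 -1.0127 -4.7334] sd [0.7508 0.1653 2.8339]
Mworld [-0.2904  0.1218 -0.0053] Mtool [0.2968 0.1053 0.0045] sd [0.0687 0.054  0.0181]
```

>>> arm_command:
  plan:
    - {"claw": 1, "tx": 0, "ty": 0, "tz": -0.02, "ax": 0, "ay": 0, "az": 0}
    - {"claw": 1, "tx": 0, "ty": 0, "tz": -0.04, "ax": 0, "ay": 0, "az": 0}
    - {"claw": 1, "tx": 0, "ty": 0, "tz": -0.04, "ax": 0, "ay": 0, "az": 0}
    - {"claw": 1, "tx": 0, "ty": 0, "tz": -0.04, "ax": 0, "ay": 0, "az": 0}
    - {"claw": 1, "tx": 0, "ty": 0, "tz": -0.02, "ax": 0, "ay": 0, "az": 0}
    - {"claw": 1, "tx": 0, "ty": 0, "tz": 0, "ax": 0, "ay": -5, "az": 0}
    - {"claw": 1, "tx": 0, "ty": 0, "tz": 0, "ax": 0, "ay": -5, "az": 0}
    - {"claw": 1, "tx": 0, "ty": 0, "tz": 0, "ax": 0, "ay": -5, "az": 0}
    - {"claw": 1, "tx": 0, "ty": 0, "tz": 0, "ax": 0, "ay": -5, "az": 0}
    - {"claw": 1, "tx": 0, "ty": 0, "tz": 0, "ax": 0, "ay": 0, "az": 0}

```text
clock: 19.92
tcp_pos: [0.5062, 0.0956, 0.3457]
orientation: [0.077, 2.79, -0.013]
contact_force: [-1.6, 0.3, -4.1]
grip_width: 0.0578
gripper_force: 35.0
```

```bash
python3 mom.py 5; python3 mom.py 6
```

```text
t 20.1667 tcp [0.5078 0.0956 0.3457] toolx [-0.9388  0.0528 -0.3403] tooly [ 0.0562  0.9984 -0.0001] tilt -19.894650522463184 w 0.05773858909476333 34.998790472745895
Fworld [ 0.1505 -0.141  -4.3191] Ftool [ 1.3169 -0.1316  4.1162] sd [0.4182 0.4069 0.4492]
Mworld [0.0543 0.6709 0.0109] Mtool [-0.0196  0.6729 -0.0046] sd [0.0308 0.0292 0.0165]
t 20.4667 tcp [0.5078 0.0955 0.3456] toolx [-0.9384  0.0529 -0.3415] tooly [ 0.0563  0.9984 -0.0002] tilt -19.968186161360425 w 0.05758712669195238 34.9987281113863
Fworld [-0.2957 -0.1912 -4.3467] Ftool [ 1.7505 -0.2068  3.9889] sd [0.4314 0.5628 0.49  ]
Mworld [0.0179 0.6648 0.0113] Mtool [ 0.0145  0.6647 -0.0174] sd [0.0317 0.0218 0.054 ]
```

>>> arm_command:
  plan:
    - {"claw": 1, "tx": 0, "ty": 0, "tz": 0, "ax": 0, "ay": 5, "az": 0}
    - {"claw": 1, "tx": 0, "ty": 0, "tz": 0, "ax": 0, "ay": 5, "az": 0}
    - {"claw": 1, "tx": 0, "ty": 0, "tz": 0, "ax": 0, "ay": 5, "az": 0}
    - {"claw": 1, "tx": 0, "ty": 0, "tz": 0, "ax": 0, "ay": 5, "az": 0}
    - {"claw": 1, "tx": 0, "ty": 0, "tz": 0, "ax": 0, "ay": 5, "az": 0}
    - {"claw": 1, "tx": 0, "ty": 0, "tz": 0, "ax": 0, "ay": 5, "az": 0}
    - {"claw": 1, "tx": 0, "ty": 0, "tz": 0, "ax": 0, "ay": 5, "az": 0}
    - {"claw": 1, "tx": 0, "ty": 0, "tz": 0, "ax": 0, "ay": 5, "az": 0}
    - {"claw": 1, "tx": 0, "ty": 0, "tz": 0, "ax": 0, "ay": 0, "az": 0}
    - {"claw": 1, "tx": 0, "ty": 0, "tz": 0, "ax": 0, "ay": 0, "az": 0}

```text
clock: 21.3
tcp_pos: [0.5085, 0.0955, 0.3453]
orientation: [-0.079, -2.795, -0.013]
contact_force: [-0.2, 0.0, -4.3]
grip_width: 0.0574
gripper_force: 35.0
```

```bash
python3 mom.py 4; python3 mom.py 6
```

```text
t 21.5 tcp [0.5076 0.0957 0.3459] toolx [-0.939   0.0523  0.34  ] tooly [0.0557 0.9984 0.0003] tilt 19.876851503428387 w 0.05744367429367123 35.00462427735329
Fworld [ 0.3862  0.2329 -4.1135] Ftool [-1.7464  0.2536  3.7428] sd [0.4482 0.2425 0.6128]
Mworld [-0.0376 -0.6637  0.0081] Mtool [ 0.0033 -0.6648 -0.0076] sd [0.0186 0.014  0.0288]
t 21.8 tcp [0.5077 0.0957 0.3458] toolx [-0.9384  0.0523  0.3415] tooly [0.0557 0.9984 0.0002] tilt 19.96712682974259 w 0.05780299109837298 35.00443160533905
Fworld [-0.1955  0.0944 -4.211 ] Ftool [-1.2473  0.0822  4.027 ] sd [0.7118 0.4012 0.4133]
Mworld [-0.0448 -0.6567 -0.0047] Mtool [ 0.0062 -0.6582  0.007 ] sd [0.0112 0.0143 0.0233]
```

>>> arm_command:
  plan:
    - {"claw": 1, "tx": 0, "ty": 0, "tz": 0, "ax": 0, "ay": -4, "az": 0}
    - {"claw": 1, "tx": 0, "ty": 0, "tz": 0, "ax": 0, "ay": -4, "az": 0}
    - {"claw": 1, "tx": 0, "ty": 0, "tz": 0, "ax": 0, "ay": -4, "az": 0}
    - {"claw": 1, "tx": 0, "ty": 0, "tz": 0, "ax": 0, "ay": -4, "az": 0}
    - {"claw": 1, "tx": 0, "ty": 0, "tz": 0, "ax": 0, "ay": 0, "az": 0}
    - {"claw": 1, "tx": 0, "ty": 0, "tz": 0, "ax": 0, "ay": 0, "az": 0}
    - {"claw": 1, "tx": 0, "ty": 0, "tz": 0, "ax": 0, "ay": 0, "az": 0}
    - {"claw": 1, "tx": 0, "ty": 0, "tz": 0, "ax": 0, "ay": 0, "az": 0}
    - {"claw": 1, "tx": 0, "ty": 0, "tz": 0, "ax": 0, "ay": 0, "az": 0}
    - {"claw": 1, "tx": 0, "ty": 0, "tz": 0, "ax": 0, "ay": 0, "az": 0}

```text
clock: 22.63
tcp_pos: [0.5079, 0.0956, 0.3455]
orientation: [-0.086, -3.07, -0.003]
contact_force: [-0.5, -0.5, -4.4]
grip_width: 0.0578
gripper_force: 35.0
```

```bash
python3 mom.py 6; python3 mom.py 6
```

```text
t 22.9333 tcp [0.5077 0.0956 0.3457] toolx [-0.996   0.0558  0.0699] tooly [ 0.0559  0.9984 -0.    ] tilt 4.00977997865558 w 0.05813631139487656 34.97905142605305
Fworld [-0.0476 -0.0596 -4.4007] Ftool [-0.2647 -0.0617  4.3929] sd [0.4628 0.4176 0.4651]
Mworld [-0.0139 -0.166  -0.0085] Mtool [ 0.0039 -0.1665  0.0088] sd [0.0255 0.0238 0.0122]
t 23.2333 tcp [0.5077 0.0957 0.3457] toolx [-0.996   0.0558  0.0697] tooly [0.0559 0.9984 0.0001] tilt 3.997232881503086 w 0.057273878534491326 34.97918263077736
Fworld [ 0.2956  0.1852 -4.3915] Ftool [-0.5907  0.2013  4.3609] sd [0.3298 0.3787 0.1651]
Mworld [-0.0076 -0.1301 -0.0075] Mtool [-0.0003 -0.1303  0.0075] sd [0.0208 0.0338 0.0158]
```

Middle is quiet too: effective lever 0.21 m, same as the tall case, and no step. Stacking it.

>>> arm_command:
  plan:
    - {"claw": 1, "tx": 0, "ty": 0, "tz": -0.01, "ax": 0, "ay": -4, "az": 0}
    - {"claw": 1, "tx": 0, "ty": 0, "tz": -0.01, "ax": 0, "ay": 0, "az": -5.55}
    - {"claw": 1, "tx": 0, "ty": 0, "tz": -0.01, "ax": 0, "ay": 0, "az": -5.55}
    - {"claw": 1, "tx": 0.0028, "ty": 0.0357, "tz": 0, "ax": 0, "ay": 0, "az": 0}
    - {"claw": 1, "tx": 0.0028, "ty": 0.0357, "tz": 0, "ax": 0, "ay": 0, "az": 0}
    - {"claw": 1, "tx": 0.0028, "ty": 0.0357, "tz": 0, "ax": 0, "ay": 0, "az": 0}
    - {"claw": 1, "tx": 0.0028, "ty": 0.0357, "tz": 0, "ax": 0, "ay": 0, "az": 0}
    - {"claw": 1, "tx": 0.0028, "ty": 0.0357, "tz": 0, "ax": 0, "ay": 0, "az": 0}
    - {"claw": 1, "tx": 0.0028, "ty": 0.0357, "tz": 0, "ax": 0, "ay": 0, "az": 0}
    - {"claw": 1, "tx": 0, "ty": 0, "tz": 0, "ax": 0, "ay": 0, "az": 0}

```text
clock: 24.07
tcp_pos: [0.4591, 0.314, 0.3757]
orientation: [0.233, -3.132, -0.008]
contact_force: [-0.4, 1.8, -4.5]
grip_width: 0.0578
gripper_force: 35.2
```

>>> arm_command:
  plan:
    - {"claw": 1, "tx": 0, "ty": 0, "tz": 0.02, "ax": 0, "ay": 0, "az": 0}
    - {"claw": 1, "tx": 0, "ty": 0, "tz": 0.025, "ax": 0, "ay": 0, "az": 0}
    - {"claw": 1, "tx": 0, "ty": 0, "tz": 0.015, "ax": 0, "ay": 0, "az": 0}
    - {"claw": 1, "tx": 0, "ty": 0, "tz": 0.006, "ax": 0, "ay": 0, "az": 0}
    - {"claw": 1, "tx": 0, "ty": 0, "tz": 0, "ax": 0, "ay": 0, "az": 0}
    - {"claw": 1, "tx": 0, "ty": 0, "tz": 0, "ax": 0, "ay": 0, "az": 0}
    - {"claw": 1, "tx": 0, "ty": 0, "tz": 0, "ax": 0, "ay": 0, "az": 0}
    - {"claw": 1, "tx": 0, "ty": 0, "tz": 0, "ax": 0, "ay": 0, "az": 0}
    - {"claw": 1, "tx": 0, "ty": 0, "tz": 0, "ax": 0, "ay": 0, "az": 0}
    - {"claw": 1, "tx": 0, "ty": 0, "tz": 0, "ax": 0, "ay": 0, "az": 0}

```text
clock: 24.9
tcp_pos: [0.4625, 0.3056, 0.3104]
orientation: [-0.216, 3.133, 0.001]
contact_force: [-0.6, 0.1, -5.1]
grip_width: 0.0577
gripper_force: 35.0
```

Run:
```python
from h import *
o=r.get_obs();Q=R.from_rotvec(o["orientation"]).as_matrix();print(o["tcp_pos"],o["contact_force"],Q[:,0]);d=np.array([.4613,.3053,.2997])-o["tcp_pos"];print(Q.T@d)
q=[]
for c,(x0,y0,x1,y1) in dict(scene=(180,130,280,220),side=(210,60,320,160)).items():
    im=r.grab_frame(c);q.append(cv2.resize(im[y0:y1,x0:x1,::-1],(400,400),interpolation=cv2.INTER_CUBIC))
    for t in("case_middle","case_tall_lid","case_tall"):print(t,c,find(t,c,2))
cv2.imwrite("pics/h.png",np.hstack(q))
```

```text
[0.4625 0.3056 0.3104] [-0.6478  0.0728 -5.0531] [-0.9905 -0.1373 -0.0011]
[ 0.0013 -0.0001  0.0107]
case_middle scene [(array([0.4624, 0.3038, 0.1213]), 0.66)]
case_tall_lid scene [(array([0.4644, 0.3027, 0.1114]), 0.7)]
case_tall scene [(array([0.4622, 0.3065, 0.0437]), 0.66)]
case_middle side [(array([0.468 , 0.3058, 0.1225]), 0.77)]
case_tall_lid side [(array([0.4645, 0.3056, 0.1086]), 0.84), (array([ 0.7005, -0.2619, -0.0004]), 0.5)]
case_tall side [(array([0.466 , 0.3061, 0.0463]), 0.7), (array([0.4625, 0.3063, 0.1767]), 0.66)]
```

View pics/h.png

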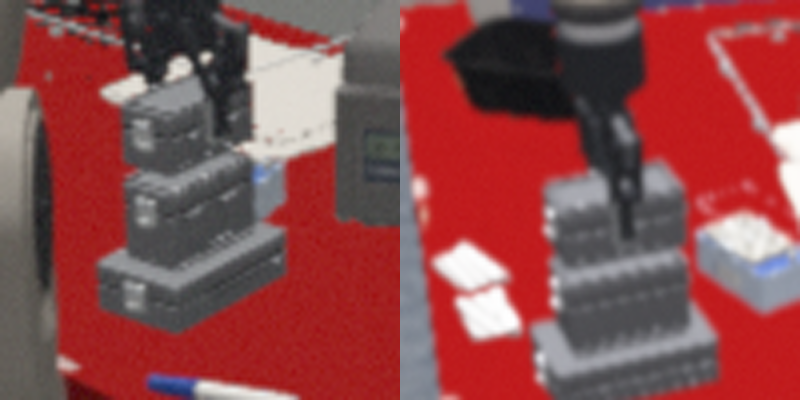

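The middle case hangs squarely above the tall one in both views. Seating it.

>>> arm_command:
  plan:
    - {"claw": 1, "tx": 0.0005, "ty": 0, "tz": 0.002, "ax": 0, "ay": 0, "az": 0}
    - {"claw": 1, "tx": 0, "ty": 0, "tz": 0.002, "ax": 0, "ay": 0, "az": 0}
    - {"claw": 1, "tx": 0, "ty": 0, "tz": 0.002, "ax": 0, "ay": 0, "az": 0}
    - {"claw": 1, "tx": 0, "ty": 0, "tz": 0.0015, "ax": 0, "ay": 0, "az": 0}
    - {"claw": 1, "tx": 0, "ty": 0, "tz": 0.001, "ax": 0, "ay": 0, "az": 0}
    - {"claw": 1, "tx": 0, "ty": 0, "tz": 0.001, "ax": 0, "ay": 0, "az": 0}
    - {"claw": 1, "tx": 0, "ty": 0, "tz": 0.0005, "ax": 0, "ay": 0, "az": 0}
    - {"claw": 1, "tx": 0, "ty": 0, "tz": 0.0005, "ax": 0, "ay": 0, "az": 0}
    - {"claw": 1, "tx": 0, "ty": 0, "tz": 0, "ax": 0, "ay": 0, "az": 0}
    - {"claw": 1, "tx": 0, "ty": 0, "tz": 0, "ax": 0, "ay": 0, "az": 0}

```text
clock: 26.13
tcp_pos: [0.4618, 0.3054, 0.2995]
orientation: [0.216, -3.134, -0.0]
contact_force: [-3.8, -1.0, 2.7]
grip_width: 0.0578
gripper_force: 35.7
```

```bash
python3 mom.py 2
```

```text
t 26.2333 tcp [0.4618 0.3054 0.2995] toolx [-0.9905 -0.1373 -0.    ] tooly [-0.1373  0.9905  0.0002] tilt -0.00046060216448504977 w 0.057619603871973527 35.817110538482666
Fworld [-4.0982 -1.884   3.8013] Ftool [ 4.3179 -1.3025 -3.8019] sd [0.4702 0.025  1.0562]
Mworld [-0.3787  0.4661 -0.0261] Mtool [0.3111 0.5137 0.0262] sd [0.0168 0.0332 0.0163]
```

>>> arm_command:
  plan:
    - {"claw": 0, "tx": 0, "ty": 0, "tz": 0, "ax": 0, "ay": 0, "az": 0}
    - {"claw": 0, "tx": 0, "ty": 0, "tz": 0, "ax": 0, "ay": 0, "az": 0}
    - {"claw": 0, "tx": 0, "ty": 0, "tz": 0, "ax": 0, "ay": 0, "az": 0}
    - {"claw": 0, "tx": 0, "ty": 0, "tz": -0.005, "ax": 0, "ay": 0, "az": 0}
    - {"claw": 0, "tx": 0, "ty": 0, "tz": -0.03, "ax": 0, "ay": 0, "az": 0}
    - {"claw": 0, "tx": 0, "ty": 0, "tz": -0.04, "ax": 0, "ay": 0, "az": 0}
    - {"claw": 0, "tx": 0, "ty": 0, "tz": -0.03, "ax": 0, "ay": 0, "az": 0}
    - {"claw": 0, "tx": 0, "ty": 0, "tz": 0, "ax": 0, "ay": 0, "az": 5.4}
    - {"claw": 0, "tx": 0, "ty": -0.036, "tz": 0, "ax": 0, "ay": 0, "az": 0}
    - {"claw": 0, "tx": 0, "ty": -0.036, "tz": 0, "ax": 0, "ay": 0, "az": 0}

```text
clock: 27.07
tcp_pos: [0.4648, 0.2347, 0.4052]
orientation: [-0.075, 3.139, 0.003]
contact_force: [0.9, -0.9, 0.3]
grip_width: 0.0853
gripper_force: 0.0
```

>>> arm_command:
  plan:
    - {"claw": 0, "tx": -0.0004, "ty": -0.036, "tz": 0, "ax": 0, "ay": 0, "az": 0}
    - {"claw": 0, "tx": -0.0004, "ty": -0.036, "tz": 0, "ax": 0, "ay": 0, "az": 0}
    - {"claw": 0, "tx": -0.0004, "ty": -0.036, "tz": 0, "ax": 0, "ay": 0, "az": 0}
    - {"claw": 0, "tx": -0.0004, "ty": -0.036, "tz": 0, "ax": 0, "ay": 0, "az": 0}
    - {"claw": 0, "tx": -0.0004, "ty": -0.036, "tz": 0, "ax": 0, "ay": 0, "az": 0}
    - {"claw": 0, "tx": -0.0004, "ty": -0.036, "tz": 0, "ax": 0, "ay": 0, "az": 0}
    - {"claw": 0, "tx": -0.0004, "ty": -0.036, "tz": 0, "ax": 0, "ay": 0, "az": 0}
    - {"claw": 0, "tx": -0.0004, "ty": -0.036, "tz": 0, "ax": 0, "ay": 0, "az": 0}
    - {"claw": 0, "tx": -0.0004, "ty": -0.036, "tz": 0, "ax": 0, "ay": 0, "az": 0}
    - {"claw": 0, "tx": -0.0004, "ty": -0.036, "tz": 0, "ax": 0, "ay": 0, "az": 0}

```text
clock: 27.9
tcp_pos: [0.4845, -0.1278, 0.4048]
orientation: [-0.068, 3.14, 0.0]
contact_force: [1.0, -0.4, -0.1]
grip_width: 0.0855
gripper_force: 0.0
```

>>> arm_command:
  plan:
    - {"claw": 0, "tx": 0, "ty": -0.036, "tz": 0.007, "ax": 0, "ay": 0, "az": 0}
    - {"claw": 0, "tx": 0, "ty": -0.036, "tz": 0.007, "ax": 0, "ay": 0, "az": 0}
    - {"claw": 0, "tx": 0, "ty": -0.036, "tz": 0.007, "ax": 0, "ay": 0, "az": 0}
    - {"claw": 0, "tx": 0, "ty": -0.036, "tz": 0.007, "ax": 0, "ay": 0, "az": 0}
    - {"claw": 0, "tx": 0, "ty": 0, "tz": 0, "ax": 0, "ay": 0, "az": 0}
    - {"claw": 0, "tx": 0, "ty": 0, "tz": 0, "ax": 0, "ay": 0, "az": 0}
    - {"claw": 0, "tx": 0, "ty": 0, "tz": 0, "ax": 0, "ay": 0, "az": 0}
    - {"claw": 0, "tx": 0, "ty": 0, "tz": 0, "ax": 0, "ay": 0, "az": 0}
    - {"claw": 0, "tx": 0, "ty": 0, "tz": 0, "ax": 0, "ay": 0, "az": 0}
    - {"claw": 0, "tx": 0, "ty": 0, "tz": 0, "ax": 0, "ay": 0, "az": 0}

```text
clock: 28.73
tcp_pos: [0.4913, -0.2686, 0.3765]
orientation: [-0.072, 3.14, 0.001]
contact_force: [-0.0, -0.3, -0.9]
grip_width: 0.0854
gripper_force: 0.0
```

```bash
python3 aim.py .491 -.2716 .044 .116
python3 - <<'E'
from h import *
for c in("scene","side"):
    im=r.grab_frame(c);cv2.imwrite(f"pics/s_{c}.png",im[:,:,::-1])
    for t in("case_middle","case_middle_lid","case_tall","case_wide"):print(t,c,find(t,c,1))
a=cv2.imread("pics/s_scene.png")[110:230,170:290];b=cv2.imread("pics/s_side.png")[60:180,200:320]
cv2.imwrite("pics/i.png",np.hstack([cv2.resize(x,(400,400),interpolation=cv2.INTER_CUBIC) for x in(a,b)]))
E
```

```text
clock 28.7333 tcp [ 0.4913 -0.2686  0.3765] lid [ 0.4902 -0.2696] yaw 2.7524807 size [np.float32(0.05752008), np.float32(0.119458154)] toolyaw 2.6170456886208506 az needed -0.13543505669470113 toolz [ 0.0007  0.0005 -1.    ]
offset tool [ 0.0014 -0.0011  0.3325]
case_middle scene [(array([0.4615, 0.3054, 0.1134]), 0.79)]
case_middle_lid scene [(array([ 0.3858, -0.4187,  0.0004]), 0.42)]
case_tall scene [(array([0.463 , 0.3062, 0.04  ]), 0.68)]
case_wide scene [(array([ 0.4598,  0.306 , -0.0023]), 0.59)]
case_middle side [(array([0.4668, 0.3055, 0.1102]), 0.56)]
case_middle_lid side [(array([0.4595, 0.3038, 0.167 ]), 0.66)]
case_tall side [(array([0.464 , 0.3043, 0.0436]), 0.93)]
case_wide side [(array([ 0.4645,  0.3041, -0.0046]), 0.74)]
```

View pics/i.png

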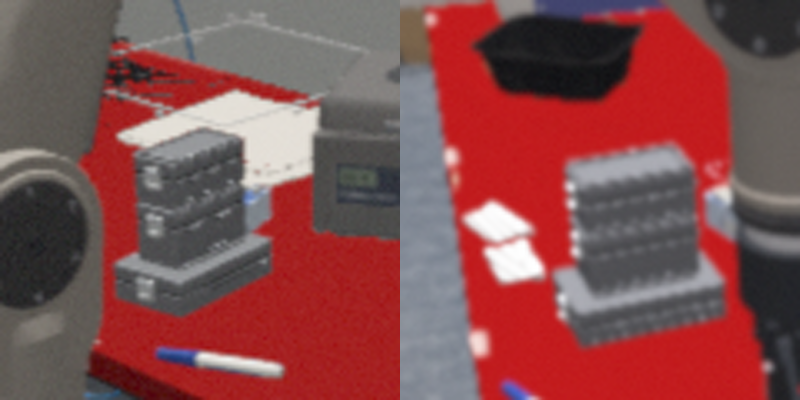

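The column stands square and seated in both views. Now picking up the low case.

>>> arm_command:
  plan:
    - {"claw": 0, "tx": 0.001, "ty": -0.001, "tz": 0.033, "ax": 0, "ay": 0, "az": 0}
    - {"claw": 0, "tx": 0, "ty": 0, "tz": 0.033, "ax": 0, "ay": 0, "az": 0}
    - {"claw": 0, "tx": 0, "ty": 0, "tz": 0.033, "ax": 0, "ay": 0, "az": 0}
    - {"claw": 0, "tx": 0, "ty": 0, "tz": 0.033, "ax": 0, "ay": 0, "az": 0}
    - {"claw": 0, "tx": 0, "ty": 0, "tz": 0.033, "ax": 0, "ay": 0, "az": 0}
    - {"claw": 0, "tx": 0, "ty": 0, "tz": 0.03, "ax": 0, "ay": 0, "az": 0}
    - {"claw": 0, "tx": 0, "ty": 0, "tz": 0, "ax": 0, "ay": 0, "az": 0}
    - {"claw": 1, "tx": 0, "ty": 0, "tz": 0, "ax": 0, "ay": 0, "az": 0}
    - {"claw": 1, "tx": 0, "ty": 0, "tz": 0, "ax": 0, "ay": 0, "az": 0}
    - {"claw": 1, "tx": 0, "ty": 0, "tz": 0, "ax": 0, "ay": 0, "az": 0}
  squeeze: 32

```text
clock: 30.12
tcp_pos: [0.4907, -0.2714, 0.1832]
orientation: [-0.068, 3.138, -0.002]
contact_force: [-0.5, 0.2, -5.8]
grip_width: 0.0575
gripper_force: 36.0
```

```bash
python3 mom.py 3
```

```text
t 30.2667 tcp [ 0.4907 -0.2714  0.1832] toolx [-0.9991 -0.0435 -0.0031] tooly [-0.0435  0.9991 -0.0012] tilt -0.17639281490706632 w 0.057750266727685406 37.42616504430771
Fworld [-1.0536  0.5217  4.8179] Ftool [ 1.0152  0.5609 -4.8218] sd [0.9763 0.3741 2.1035]
Mworld [ 0.0463  0.244  -0.0234] Mtool [-0.0568  0.2418  0.0232] sd [0.0569 0.1157 0.016 ]
```

>>> arm_command:
  plan:
    - {"claw": 1, "tx": 0, "ty": 0, "tz": -0.02, "ax": 0, "ay": 0, "az": 0}
    - {"claw": 1, "tx": 0, "ty": 0, "tz": -0.04, "ax": 0, "ay": 0, "az": 0}
    - {"claw": 1, "tx": 0, "ty": 0, "tz": -0.04, "ax": 0, "ay": 0, "az": 0}
    - {"claw": 1, "tx": 0, "ty": 0, "tz": -0.04, "ax": 0, "ay": 0, "az": 0}
    - {"claw": 1, "tx": 0, "ty": 0, "tz": -0.02, "ax": 0, "ay": 0, "az": 0}
    - {"claw": 1, "tx": 0, "ty": 0, "tz": 0, "ax": 0, "ay": -5, "az": 0}
    - {"claw": 1, "tx": 0, "ty": 0, "tz": 0, "ax": 0, "ay": -5, "az": 0}
    - {"claw": 1, "tx": 0, "ty": 0, "tz": 0, "ax": 0, "ay": -5, "az": 0}
    - {"claw": 1, "tx": 0, "ty": 0, "tz": 0, "ax": 0, "ay": -5, "az": 0}
    - {"claw": 1, "tx": 0, "ty": 0, "tz": 0, "ax": 0, "ay": 0, "az": 0}

```text
clock: 31.1
tcp_pos: [0.4882, -0.271, 0.3413]
orientation: [-0.058, 2.789, 0.012]
contact_force: [-0.5, 0.1, -6.1]
grip_width: 0.0576
gripper_force: 38.5
```

```bash
python3 mom.py 5; python3 mom.py 6
```

```text
t 31.35 tcp [ 0.4901 -0.2707  0.341 ] toolx [-0.9395 -0.0416 -0.34  ] tooly [-0.0443  0.999   0.0002] tilt -19.878679103793747 w 0.057460573136528637 38.46248880028725
Fworld [ 0.2087  0.0876 -6.1773] Ftool [1.8979 0.0725 5.8824] sd [0.83   0.6862 0.3003]
Mworld [-0.0332  0.7322  0.0002] Mtool [0.0014 0.733  0.    ] sd [0.0194 0.0568 0.0283]
t 31.65 tcp [ 0.4902 -0.2708  0.341 ] toolx [-0.939  -0.0413 -0.3414] tooly [-0.0439  0.999   0.    ] tilt -19.963317110873344 w 0.057765847856275136 38.42938095331192
Fworld [ 0.0181  0.4076 -6.0337] Ftool [2.0233 0.4063 5.6845] sd [0.5972 0.4587 0.4618]
Mworld [-0.0408  0.7375  0.0014] Mtool [ 0.0071  0.7385 -0.0041] sd [0.0261 0.0345 0.0344]
```

>>> arm_command:
  plan:
    - {"claw": 1, "tx": 0, "ty": 0, "tz": 0, "ax": 0, "ay": 5, "az": 0}
    - {"claw": 1, "tx": 0, "ty": 0, "tz": 0, "ax": 0, "ay": 5, "az": 0}
    - {"claw": 1, "tx": 0, "ty": 0, "tz": 0, "ax": 0, "ay": 5, "az": 0}
    - {"claw": 1, "tx": 0, "ty": 0, "tz": 0, "ax": 0, "ay": 5, "az": 0}
    - {"claw": 1, "tx": 0, "ty": 0, "tz": 0, "ax": 0, "ay": 5, "az": 0}
    - {"claw": 1, "tx": 0, "ty": 0, "tz": 0, "ax": 0, "ay": 5, "az": 0}
    - {"claw": 1, "tx": 0, "ty": 0, "tz": 0, "ax": 0, "ay": 5, "az": 0}
    - {"claw": 1, "tx": 0, "ty": 0, "tz": 0, "ax": 0, "ay": 5, "az": 0}
    - {"claw": 1, "tx": 0, "ty": 0, "tz": 0, "ax": 0, "ay": 0, "az": 0}
    - {"claw": 1, "tx": 0, "ty": 0, "tz": 0, "ax": 0, "ay": 0, "az": 0}

```text
clock: 32.48
tcp_pos: [0.4909, -0.2706, 0.3408]
orientation: [0.062, -2.795, 0.012]
contact_force: [0.8, -0.9, -5.8]
grip_width: 0.0575
gripper_force: 38.4
```

```bash
python3 mom.py 4; python3 mom.py 6
```

```text
t 32.6833 tcp [ 0.4897 -0.2711  0.3414] toolx [-0.9396 -0.0404  0.3398] tooly [-0.0429  0.9991  0.    ] tilt 19.86628778177151 w 0.057140047266903 38.79356950521469
Fworld [ 0.0046 -0.3264 -5.903 ] Ftool [-1.992  -0.3254  5.5571] sd [0.5394 0.2997 0.319 ]
Mworld [ 0.009  -0.7406 -0.03  ] Mtool [ 0.0116 -0.7403  0.0361] sd [0.0317 0.0817 0.0249]
t 32.9833 tcp [ 0.4898 -0.271   0.3413] toolx [-0.939  -0.0407  0.3415] tooly [-0.0432  0.9991  0.0001] tilt 19.966680563369945 w 0.057639524164772964 38.75772938132286
Fworld [ 0.077  -0.1209 -6.0331] Ftool [-2.1239 -0.1249  5.6473] sd [0.4551 0.4154 0.4272]
Mworld [ 0.0254 -0.7077  0.0028] Mtool [ 0.0058 -0.7082 -0.001 ] sd [0.022  0.0325 0.0388]
```

The low case rattles: effective lever 0.18 m against 0.21 m, a shift of about 0.12 N m. I'm levelling it and holding it out forward.

>>> arm_command:
  plan:
    - {"claw": 1, "tx": 0, "ty": 0, "tz": -0.02, "ax": 0, "ay": -5, "az": 0}
    - {"claw": 1, "tx": 0, "ty": 0, "tz": -0.02, "ax": 0, "ay": -5, "az": 0}
    - {"claw": 1, "tx": 0, "ty": 0, "tz": -0.02, "ax": 0, "ay": -5, "az": 0}
    - {"claw": 1, "tx": 0, "ty": 0, "tz": -0.02, "ax": 0, "ay": -5, "az": 0}
    - {"claw": 1, "tx": 0, "ty": 0, "tz": 0, "ax": 0, "ay": 0, "az": 0}
    - {"claw": 1, "tx": -0.02, "ty": 0.012, "tz": 0, "ax": 0, "ay": 0, "az": 0}
    - {"claw": 1, "tx": -0.025, "ty": 0.015, "tz": 0, "ax": 0, "ay": 0, "az": 0}
    - {"claw": 1, "tx": -0.025, "ty": 0.015, "tz": 0, "ax": 0, "ay": 0, "az": 0}
    - {"claw": 1, "tx": -0.025, "ty": 0.015, "tz": 0, "ax": 0, "ay": 0, "az": 0}
    - {"claw": 1, "tx": -0.025, "ty": 0.015, "tz": 0, "ax": 0, "ay": 0, "az": 0}

```text
clock: 33.82
tcp_pos: [0.6243, -0.1919, 0.4169]
orientation: [0.068, -3.135, -0.0]
contact_force: [-0.1, -1.1, -5.8]
grip_width: 0.0573
gripper_force: 38.8
```

>>> arm_command:
  plan:
    - {"claw": 1, "tx": -0.025, "ty": 0.015, "tz": 0, "ax": 0, "ay": 0, "az": 0}
    - {"claw": 1, "tx": -0.025, "ty": 0.015, "tz": 0, "ax": 0, "ay": 0, "az": 0}
    - {"claw": 1, "tx": -0.02, "ty": 0.01, "tz": 0, "ax": 0, "ay": 0, "az": 0}
    - {"claw": 1, "tx": -0.01, "ty": 0, "tz": 0, "ax": 0, "ay": 0, "az": 0}
    - {"claw": 1, "tx": 0, "ty": 0, "tz": 0, "ax": 0, "ay": 0, "az": 0}
    - {"claw": 1, "tx": 0, "ty": 0, "tz": 0, "ax": 0, "ay": 0, "az": 0}
    - {"claw": 1, "tx": 0, "ty": 0, "tz": 0, "ax": 0, "ay": 0, "az": 0}
    - {"claw": 1, "tx": 0, "ty": 0, "tz": 0, "ax": 0, "ay": 0, "az": 0}
    - {"claw": 1, "tx": 0, "ty": 0, "tz": 0, "ax": 0, "ay": 0, "az": 0}
    - {"claw": 1, "tx": 0, "ty": 0, "tz": 0, "ax": 0, "ay": 0, "az": 0}

```text
clock: 34.65
tcp_pos: [0.7015, -0.1502, 0.4191]
orientation: [0.067, -3.141, -0.0]
contact_force: [-0.8, -0.1, -5.5]
grip_width: 0.0575
gripper_force: 38.8
```

>>> arm_command:
  plan:
    - {"claw": 1, "tx": 0, "ty": 0, "tz": 0, "ax": 0, "ay": 0, "az": 0}
    - {"claw": 1, "tx": 0, "ty": 0, "tz": 0, "ax": 0, "ay": 0, "az": 0}
    - {"claw": 1, "tx": 0, "ty": 0, "tz": 0, "ax": 0, "ay": 0, "az": 0}
    - {"claw": 1, "tx": 0, "ty": 0, "tz": 0, "ax": 0, "ay": 0, "az": 0}
    - {"claw": 1, "tx": 0, "ty": 0, "tz": 0, "ax": 0, "ay": 0, "az": 0}
    - {"claw": 1, "tx": 0, "ty": 0, "tz": 0, "ax": 0, "ay": 0, "az": 0}
    - {"claw": 1, "tx": 0, "ty": 0, "tz": 0, "ax": 0, "ay": 0, "az": 0}
    - {"claw": 1, "tx": 0, "ty": 0, "tz": 0, "ax": 0, "ay": 0, "az": 0}
    - {"claw": 1, "tx": 0, "ty": 0, "tz": 0, "ax": 0, "ay": 0, "az": 0}
    - {"claw": 1, "tx": 0, "ty": 0, "tz": 0, "ax": 0, "ay": 0, "az": 0}

```text
clock: 35.48
tcp_pos: [0.7021, -0.1495, 0.4189]
orientation: [0.068, -3.141, -0.0]
contact_force: [-0.7, 0.1, -6.4]
grip_width: 0.0578
gripper_force: 38.8
```

```bash
python3 mom.py 4
python3 - <<'E'
from h import *
print(r.get_obs()["qvel"])
for c in("scene","side"):
    im=r.grab_frame(c);cv2.imwrite(f"pics/z_{c}.png",im[:,:,::-1])
    for t in("case_low","case_middle","case_tall","case_wide","notebook","timer","tape_roll","tube_rack"):print(t,c,find(t,c,1))
E
```

```text
t 35.6833 tcp [ 0.7021 -0.1496  0.4189] toolx [-0.9991 -0.0435  0.0001] tooly [-0.0435  0.9991  0.    ] tilt 0.003868692487083664 w 0.057642487925345445 38.74597281217575
Fworld [ 0.0331 -0.1041 -6.0936] Ftool [-0.0287 -0.1055  6.0936] sd [0.8102 0.0352 0.8474]
Mworld [-0.0262  0.0631  0.0054] Mtool [ 0.0234  0.0642 -0.0054] sd [0.0235 0.0391 0.0451]
[ 0.0003 -0.0006 -0.0017 -0.0001 -0.0009  0.0006 -0.0007]
case_low scene [(array([ 0.705 , -0.1519,  0.2346]), 0.57)]
case_middle scene [(array([0.4622, 0.3032, 0.1113]), 0.7)]
case_tall scene [(array([0.4626, 0.308 , 0.0418]), 0.93)]
case_wide scene [(array([ 0.4614,  0.3031, -0.0017]), 0.64)]
notebook scene [(array([ 0.6942,  0.0569, -0.0033]), 0.87)]
timer scene [(array([ 0.3869, -0.4181, -0.0003]), 0.89)]
tape_roll scene [(array([ 0.7115, -0.107 , -0.0004]), 0.93)]
tube_rack scene [(array([ 0.7057, -0.2669,  0.0024]), 0.86)]
case_low side [(array([ 0.7052, -0.1536,  0.237 ]), 0.62)]
case_middle side [(array([0.4653, 0.3067, 0.1095]), 0.59)]
case_tall side [(array([0.4645, 0.3035, 0.0455]), 0.82)]
case_wide side [(array([ 0.4673,  0.304 , -0.0047]), 0.55)]
notebook side [(array([0.6935, 0.0593, 0.0002]), 0.79)]
timer side [(array([ 0.3844, -0.418 , -0.0033]), 0.92)]
tape_roll side [(array([ 0.7008, -0.1099, -0.0015]), 0.59)]
tube_rack side [(array([ 0.7014, -0.2649,  0.0002]), 0.7)]
```

View pics/z_side.png

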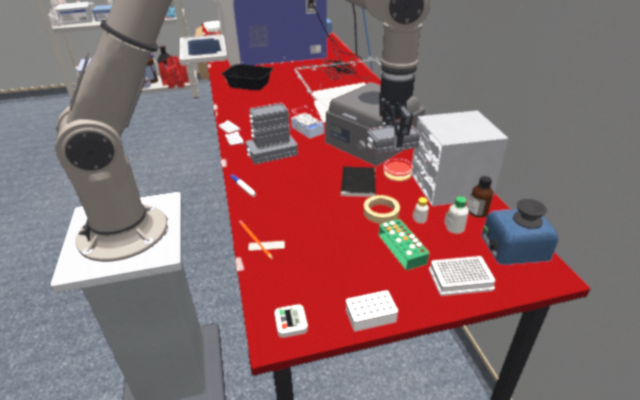

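The column is square at ~(270,130). The low case is held level and still at ~(390,137), with its underside at about z = 0.236, and the bystanders haven't moved. Handing in.

```bash
python3 -c "
from bench import r
print(r.hand_in())"
```

```text
the job is handed in; nothing more can be done
None
```

The tall and middle cases tested quiet and are stacked squarely on the wide case, tall underneath. The low case rattles (a moment shift of about 0.12 N m) and is held level and still at x = 0.70 m, about 23 cm above the table; the bystanders have not moved, and the job was handed in at about 36 s.

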